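# Shut the plate shaker's hood and dial in its speed

## Robot

A 6-joint arm with a two-finger parallel gripper is mounted at the origin on the work surface. World frame = base frame: x ahead of the robot, y to its left, z up, the work surface at z = 0. Lengths are in m, angles in degrees, forces in N, time in s.
With the tool pointing down it reaches from about 0.375 to 0.9 m from the base axis. Payload 3.1 kg.
Tool frame: the origin (TCP) lies at the very end of the fingers, on their centre line; the grasp point (between the pads) lies 19 mm behind it; z points along the fingers, y is the line along which they close (so a half turn about z gives the same grasp; the last joint's range is limited). The gripper opens to 87 mm and grips with 3 to 60 N. Pads are 19 mm wide; open, the fingers measure 117 mm over their backs; the gripper's body (75 mm by 190 mm) begins 51 mm behind the grasp point.
Start: joints at [53.371, 30.224, 82.088, -0, 67.689, -10.227], TCP at [0.278, 0.56, 0.197] pointing down, gripper open.
Joint ranges: [-176.69, 176.69], [-43.24, 126.21], [12.49, 139.97], [-82, 262], [0, 151.66], [-163.58, 163.58]. Speed limits (degrees/s): [159.86, 159.86, 180, 180, 180, 180].

## Interface

Orientations are given as a 3x3 rotation matrix whose columns are the frame's x, y, z axes.
In Python, from rig import bot, imaging gives the robot as it stands.
- The arm moves only by the tool drive_tool, never from a script. Its argument "deltas" is text: rows parted by semicolons, each of 5 numbers parted by spaces: the finger opening in mm, from 0 to 87, then the shift along the world's x, y, z in mm, then the turn about the world's z in rad. In form: jaw dx dy dz twist; .... A call has 1 to 12 rows; each row is the pose to reach, as a shift and turn from the pose commanded when the call began; what a row does not reach only later rows make up. A row lasts 1/10 s, in which the tool goes at most 50 mm and 8.59 degrees, less where a joint would pass 70% of its speed; a pose out of reach is approached as far as the arm can. A call with a gripper value outside its range is refused whole. The fingers move at their own pace and stop on an object; the grip force is fixed at half the most. Time passes only in rows, so rows that repeat a pose let the fingers close. It gives the time, the measured TCP pose, the force, the opening and the grip force at its end, in the units of the state.
- bot.read_state(): the state, without advancing time (a new reading comes with each control period).
- imaging.capture(name): name is "side" or "top"; returns the picture (400x640x3 uint8, red, green, blue); there is no depth.
- imaging.camera_model(name): a dict with "fx", "fy", "cx", "cy" (pixels), "T" (4x4, takes a point from camera to world coordinates). Camera axes: x right, y down, z forward; pixel columns grow to the right and rows downward; lengths in m; the calibration is good to about 2 mm. A picture is of the moment at which its call begins. camera_model takes no time and is no camera call.
- bot.hand_in(): hands the job in; it is judged then, once.
The state is a dict: "time_s": time; "joint_positions": joint angles; "qvel": joint speeds; "tau": joint torques, N m; "position": TCP position; "tcp_rot": TCP orientation; "force": force on the tool from outside, world axes, zero at the start; "moment": the same for the moment, N m; "opening": opening from 0.0 (shut) to 1.0 (fully open); "grasp_force": force on a finger pad.
Only numpy, scipy, OpenCV 4.12 (cv2) and the standard library are available. Lean on these libraries where they do the work, as an engineer would, in place of code of your own. Each camera call takes 0.05 s, during which the arm holds its last target. There are 200 camera calls.

## Task

A well plate is loaded in the shaker: press the clear hood down by its front tab until the catch snaps and the hood is fully shut, and do not force it once it has snapped. Then turn the speed selector until its pointer clicks into the position that the small bare-metal index tab marks, and let go. Leave the index tab and the things standing around where they are.

Things in the scene. Friction and masses are not known exactly. Their poses are not given: they have to be found in the camera images.
- shaker: White plate shaker, fixed to the bench. Origin: centre of its underside; x points from its front to its back (away from the robot), y to its left, z up. 300 wide (y), 280 deep (x from -140 to 140). Its flat deck is 85 high; the front console slopes at 35 degrees, from 22 high at x = -140 to 85 high at x = -50.
- hood_tab (a point): Top centre of the grey press tab (24 deep, 60 wide, 6 thick) at the middle of the front edge of the hood, a clear stiff cover 160 wide hinged at the back. It lies 163 in front of and 4 above the hinge axis in the hood's own frame (x back, y left, z up, turning with the hood). Fully shut it is level, at (-38, 40, 129) in the shaker's frame.
- hood_hinge (a point): Middle of the hood's hinge axis, which runs along the shaker's y; at (125, 40, 125) in the shaker's frame. It does not move.
- hood (a joint): Hood angle, rad: 0 fully shut, grows as the front rises (limit 1.0). It stays where left; a light push (under 2 N) at the tab moves it, until at about 0.065 rad (10 mm above shut at the tab) a sprung catch resists: some 8 to 10 N at the tab pass it, the push then drops and the hood snaps to its rigid stop at 0 and is held there.
- selector_grip (a point): Grip point of the speed selector, on its axis, 38 above the sloping panel. Black knob: disc 44 dia, top 14 above the panel, carrying a bar grip 42 long, 14 thick, 14 to 50 above the panel. Site z: the knob's axis, square to the panel, leaning 35 degrees from vertical to the front; x: along the bar to the pointer end (white line), turning with the knob. Axis meets panel at (-95, -55, 53.5) in shaker frame.
- selector (a joint): Selector angle, rad, growing clockwise seen from above the knob; 0 = pointer straight up the slope. Five click positions: -0.739, -0.370, 0, 0.370, 0.739, each with a white tick on the panel; stops at -0.80 and 0.80. A click takes about 0.06 N m; let go within 0.1 rad of a position, it settles there by itself.
- index_tip (a point): Outer end, top face, of the bare-metal index tab (11 wide, 6.5 above the panel), which juts 12 out of the thin metal ring (68 in diameter, 3.5 thick) round the selector's foot, 46 from the selector's axis. It marks the wanted position; its x points outwards from the axis, as the selector's pointer must. Not to be moved.
- index (a joint): Angle of the index tab in rad, same zero and sense as the selector; it rests at 0, 0.370 or 0.739 (one of the selector's positions) shortly after the start.
- reagent: amber reagent bottle with a cap, 48 dia x 110 tall; origin at the centre of its underside. A bystander.
- beaker: glass beaker, 64 dia x 80 tall; origin at the centre of its underside. A bystander.
- deck_jar: small white jar, 34 dia x 40 tall, standing on the shaker's flat deck beside the hood; origin at the centre of its underside. A bystander.
- spare_plate: spare well plate 85 x 127 x 14 lying on the bench between robot and shaker; origin at the centre of its underside. A bystander.

How it is judged:
By the outcome, as a careful person would: the job done as asked, in the order asked, and still so for the second after the job is handed in, with the robot touching nothing.
It also fails if it takes over 45 s, if anything falls off the work surface, if the arm or the gripper's body presses on something with over 40 N, if the wrist force passes 120 N, or if a joint passes its speed limit or range.

## Working session

There is one attempt and no reset: what is moved stays moved. The work goes in short steps, Python scripts to look and compute and a tool call to move; the robot and the scene stay as the last step left them, time stands still between calls to the robot, and variables do not carry over. Pictures are saved under pics/ and viewed, at most 10 in all, crops included, and the job is handed in when it is done.

Besides the shell and the picture viewer there is one more tool, called in YAML: its name, and indented under it one key for each argument. drive_tool: Moves the arm, as the interface text tells. Its arguments: {"type":"object","properties":{"deltas":{"type":"string"}},"required":["deltas"]}

```bash
mkdir -p pics
python3 - <<'E'
from rig import bot, imaging
import cv2
for n in("side","top"):
    im=imaging.capture(n); cv2.imwrite(f"pics/{n}0.png",im[:,:,::-1])
    m=imaging.camera_model(n); print(n,m)
print(bot.read_state())
E
```

```text
side {'fx': 488.2970497735717, 'fy': 488.2970497735717, 'cx': 322.0107788934102, 'cy': 197.68736730005193, 'T': array([[ 0.96665449, -0.17800389,  0.18410243,  0.35967829],
       [-0.25608044, -0.66804398,  0.6986702 , -0.69981485],
       [-0.00137749, -0.72251772, -0.69135103,  0.84748823],
       [ 0.        ,  0.        ,  0.        ,  1.        ]])}
top {'fx': 515.1736589335684, 'fy': 515.1736589335684, 'cx': 315.43167580426075, 'cy': 193.7222231871268, 'T': array([[ 0.01271779, -0.99843511,  0.05445723,  0.5116473 ],
       [-0.9999184 , -0.0126333 ,  0.00189553,  0.03722184],
       [-0.00120459, -0.0544769 , -0.9985143 ,  1.18350874],
       [ 0.        ,  0.        ,  0.        ,  1.        ]])}
{'time_s': 0.1, 'joint_positions': array([ 5.33710818e+01,  3.02709758e+01,  8.21487367e+01, -2.30455352e-04,
        6.76878262e+01, -1.02278746e+01]), 'qvel': array([ 0.01986775, -0.17601526, -0.0922301 , -0.04938982, -0.07343912,
       -0.08147635]), 'tau': array([-4.18750278e-04, -4.40983558e+01, -1.77150053e+01,  6.34846115e-02,
        5.33974066e-02, -4.71432259e-05]), 'position': array([0.27746804, 0.55926024, 0.19649979]), 'tcp_rot': array([[-8.95704158e-01,  4.44649091e-01, -1.11683103e-03],
       [ 4.44650371e-01,  8.95702949e-01, -1.50846645e-03],
       [ 3.29610612e-04, -1.84773901e-03, -9.99998239e-01]]), 'force': array([ 0.48294306, -0.01550726, -0.00342781]), 'moment': array([-0.05541901,  0.01303172, -0.03253599]), 'grasp_force': 0.0, 'opening': 1.0030406986260794}
```

View pics/side0.png

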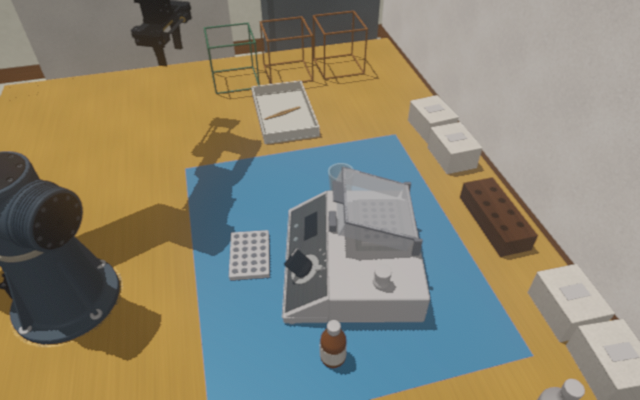

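View pics/top0.png

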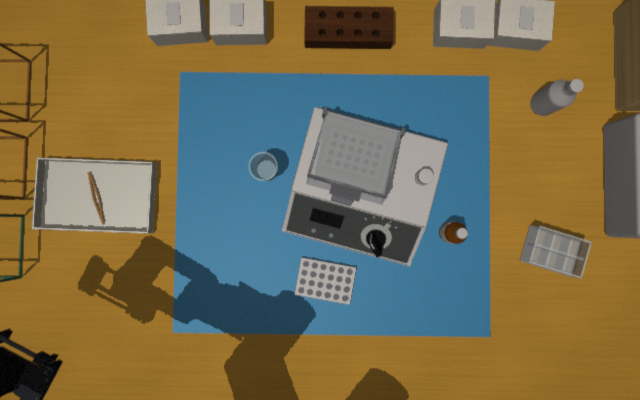

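Run:
```python
from rig import bot, imaging
import cv2
a=imaging.capture("top"); cv2.imwrite("pics/top1.png",cv2.resize(a[100:275,275:465,::-1],None,fx=4,fy=4,interpolation=2)[:600] if 0 else cv2.resize(a[100:272,275:465,::-1],(646,585),interpolation=2))
a=imaging.capture("top"); b=imaging.capture("side")
import numpy as np
L=cv2.resize(a[200:280,345:425,::-1],(400,400),interpolation=2)
R=cv2.resize(b[230:310,265:345,::-1],(400,400),interpolation=2)
cv2.imwrite("pics/knob1.png",np.hstack([L,R]))
cv2.imwrite("pics/side1.png",cv2.resize(b[160:325,275:435,::-1],(560,578),interpolation=2))
```

```text
(no output)
```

View pics/top1.png

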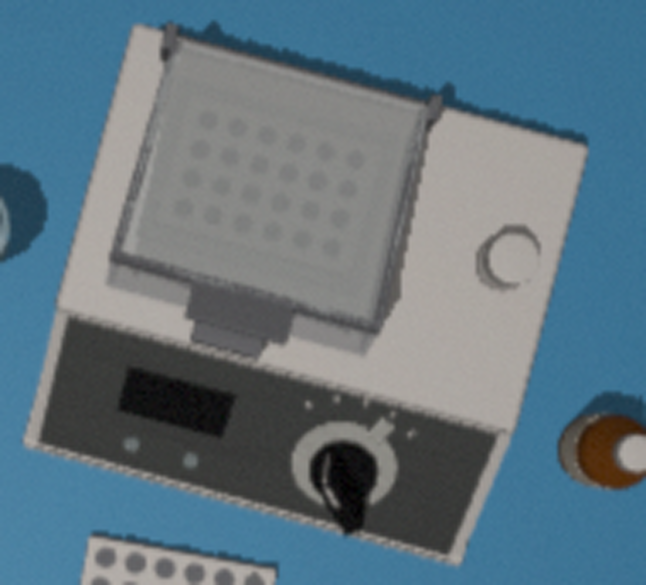

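View pics/knob1.png

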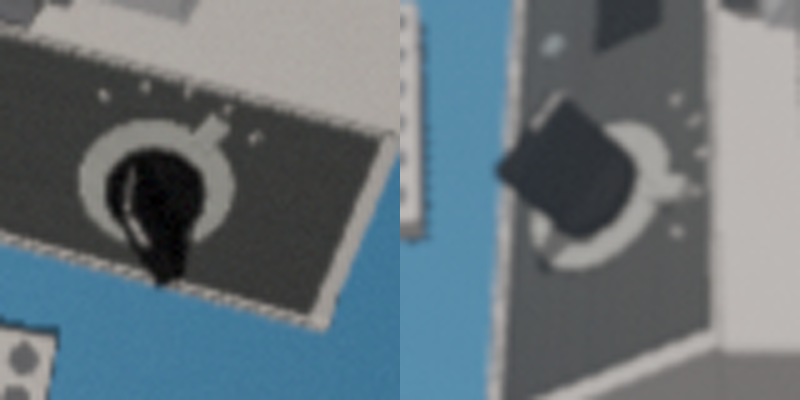

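View pics/side1.png

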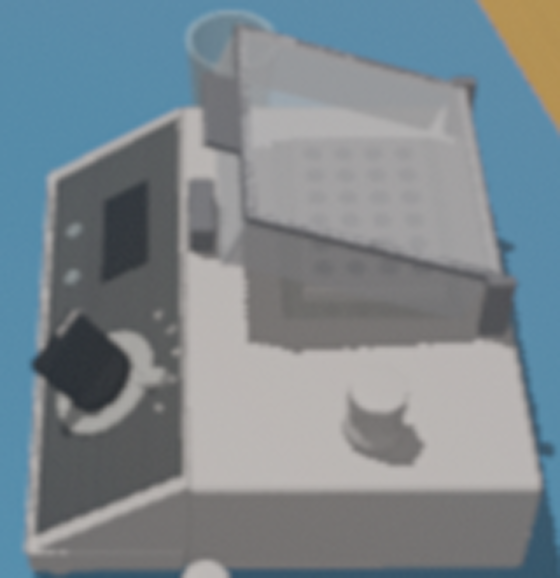

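```bash
cat > h.py <<'E'
import numpy as np, cv2
from rig import bot, imaging
from scipy.optimize import least_squares
C={n:imaging.camera_model(n) for n in("top","side")}
def proj(n,P):
    m=C[n]; q=(np.asarray(P)-m["T"][:3,3])@m["T"][:3,:3]
    return np.stack([m["fx"]*q[...,0]/q[...,2]+m["cx"],m["fy"]*q[...,1]/q[...,2]+m["cy"]],-1)
def world(p,P):
    c,s=np.cos(p[2]),np.sin(p[2]); P=np.asarray(P,float)/1000
    return P@np.array([[c,-s,0],[s,c,0],[0,0,1]]).T+[p[0],p[1],0]
t=np.radians(35); UP=np.array([np.cos(t),0,np.sin(t)]); N=np.array([-np.sin(t),0,np.cos(t)]); A=np.array([-95,-55,53.5])
def knob(a,r,h,w=0):  # point: r along pointer, w sideways(left), h above panel
    d=np.cos(a)*UP+np.sin(a)*np.array([0,-1,0]); return A+r*d+h*N+w*np.cross(N,d)
def tab(th): c,s=np.cos(th),np.sin(th); return np.array([125-163*c-4*s*-1*-1*1,40,125+163*s+4*c]) if 0 else np.array([125-163*c+4*s,40,125+163*s+4*c])
E
python3 - <<'E'
from h import *
S=np.array([[140,-150,85],[-50,150,85],[-50,-150,85],[-140,150,22],[-140,-150,22]])
T=np.array([[587,147],[65,312],[505,432],[30,445],[462,562]])/3.4+[275,100]
S2=np.array([[-50,150,85],[-50,-150,85],[140,-150,85],[-140,150,22],[-140,-150,22]])
D=np.array([[182,110],[186,488],[540,490],[50,177],[32,540]])/3.5+[275,160]
f=lambda p:np.r_[(proj("top",world(p,S))-T).ravel(),(proj("side",world(p,S2))-D).ravel()]
r=least_squares(f,[.58,0,-.2],loss="soft_l1");p=r.x;print(p,np.degrees(p[2]));print(f(p).round(1).reshape(-1,2))
np.save("p.npy",p)
print("axis/ring", proj("top",world(p,knob(0,0,3.5))),"seen",np.array([157,182])/5+[345,200])
for a in(0,.37,.739): print(a,proj("top",world(p,knob(a,46,6.5))),proj("side",world(p,knob(a,46,6.5))))
print("hood: tab front edge top/side by angle")
for th in(0,.1,.2,.3,.4,.5): print(th,(proj("top",world(p,tab(th)))-[275,100])*3.4,(proj("side",world(p,tab(th)))-[275,160])*3.5,tab(th).round(0))
for n,o in(("top",(345,200)),("side",(265,230))):
  im=[]
  for a in(-.739,-.37,0):
    b=imaging.capture(n)[o[1]:o[1]+80,o[0]:o[0]+80,::-1]; b=cv2.resize(b,(260,260),interpolation=2)
    q=[knob(a,x,h,w) for h in(14,50) for x,w in((21,7),(21,-7),(-21,-7),(-21,7))]
    q=((proj(n,world(p,q))-o)*3.25).astype(int)
    for k in(0,1): cv2.polylines(b,[q[4*k:4*k+4].reshape(-1,1,2)],True,(0,0,255) if k else (0,200,0),1)
    cv2.circle(b,tuple(int(v) for v in (q[4]+q[5])//2),3,(255,255,0),-1)
    for i in(-.739,-.37,0,.37,.739): cv2.circle(b,tuple(((proj(n,world(p,knob(i,46,6.5)))-o)*3.25).astype(int).tolist()),1,(255,0,255),-1)
    im.append(b)
  cv2.imwrite(f"pics/k{n}.png",np.hstack(im))
cv2.imwrite("pics/kb.png",np.vstack([cv2.imread("pics/ktop.png"),cv2.imread("pics/kside.png")]))
E
```

```text
[ 0.58921258 -0.06544804 -0.25330517] -14.513316988469535
[[ 1.2 -1.6]
 [-3.4 -1.6]
 [ 3.1  0.1]
 [-2.4 -0.4]
 [-0.4  0.5]
 [-0.8 -1.2]
 [-0.   1. ]
 [ 1.4 -0.1]
 [-0.9 -0.8]
 [-2.6  5.1]]
axis/ring [376.21573434 236.43197958] seen [376.4 236.4]
0 [382.13262463 220.46746963] [321.88352509 260.16668675]
0.37 [389.26436882 223.67999466] [320.63650915 267.36780169]
0.739 [394.54141972 228.72435743] [316.94936902 274.8430782 ]
hood: tab front edge top/side by angle
0 [230.94600415 330.9533502 ] [202.05850319 177.56674567] [-38.  40. 129.]
0.1 [232.90444819 327.6822535 ] [204.51646788 157.99528784] [-37.  40. 145.]
0.2 [235.62515647 321.6600156 ] [209.81887533 138.21717947] [-34.  40. 161.]
0.3 [239.11325114 312.82519516] [218.00503655 118.43849823] [-30.  40. 177.]
0.4 [243.36323838 301.15133925] [229.08049717  98.87909886] [-24.  40. 192.]
0.5 [248.35746291 286.65314003] [243.01284675  79.77020571] [-16.  40. 207.]
```

View pics/kb.png

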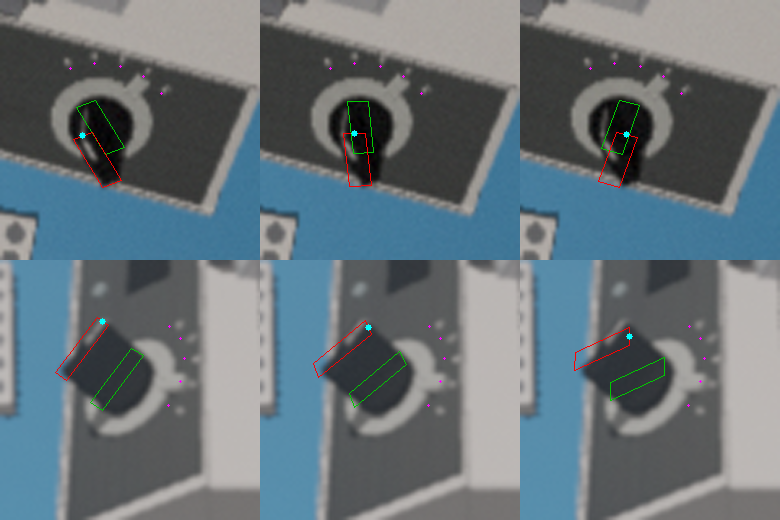

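Run:
```python
from h import *
S=np.array([[140,-150,85],[140,150,85],[-50,150,85],[-50,-150,85],[-140,150,22],[-140,-150,22],knob(.37,46,6.5),knob(0,0,3.5)])
T=np.r_[np.array([[588,147],[134,26],[59,310],[513,430],[26,445],[462,564]])/3.4+[275,100],[[389.4,224],[376.4,236.4]]]
S2=np.array([[-50,150,85],[-50,-150,85],[140,-150,85],[-140,150,22],knob(.37,46,6.5)])
D=np.r_[np.array([[182,109],[186,488],[540,490],[50,177]])/3.5+[275,160],[[322.4,267.4]]]
f=lambda p:np.r_[(proj("top",world(p,S))-T).ravel(),(proj("side",world(p,S2))-D).ravel()]
r=least_squares(f,[.58,0,-.2],loss="soft_l1");p=r.x;print(p,np.degrees(p[2]));print(f(p).round(1).reshape(-1,2).tolist())
np.save("p.npy",p)
for n,o in(("top",(345,200)),("side",(265,230))):
  b0=cv2.resize(imaging.capture(n)[o[1]:o[1]+80,o[0]:o[0]+80,::-1],(260,260),interpolation=2); im=[]
  for a in(-.739,-.37,0):
    b=b0.copy()
    q=[knob(a,x,h,w) for h in(14,50) for x,w in((21,7),(21,-7),(-21,-7),(-21,7))]
    q=((proj(n,world(p,q))-o)*3.25).astype(int)
    for k in(0,1): cv2.polylines(b,[q[4*k:4*k+4].reshape(-1,1,2)],True,(0,0,255) if k else (0,200,0),1)
    cv2.circle(b,tuple(int(v) for v in (q[4]+q[5])//2),3,(255,255,0),-1)
    im.append(b)
  # hood overlay
  sc=2.3; o2=((300,100) if n=="top" else (310,150)); b=cv2.resize(imaging.capture(n)[o2[1]:o2[1]+113,o2[0]:o2[0]+113,::-1],(260,260),interpolation=2)
  for th,c in((.2,(0,0,255)),(.3,(0,255,0)),(.4,(255,0,255))):
    ux=np.array([-np.cos(th),0,np.sin(th)])
    q=np.array([tab(th)+ux*i+[0,j,0] for i,j in((-12,-30),(12,-30),(12,30),(-12,30))])
    cv2.polylines(b,[((proj(n,world(p,q))-o2)*2.3).astype(int).reshape(-1,1,2)],True,c,1)
  im.append(b)
  cv2.imwrite(f"pics/k{n}.png",np.hstack(im)[:, -780:])
cv2.imwrite("pics/kc.png",np.vstack([cv2.imread("pics/ktop.png"),cv2.imread("pics/kside.png")]))
print("tab",[ (th,world(p,tab(th)).round(4)) for th in(0,.065,.2,.25,.3,.35)]); print("grip",world(p,knob(0,0,38)),world(p,knob(0,0,50)))
```

```text
[ 0.58875834 -0.06594911 -0.25250137] -14.467262917909395
[[1.2, -1.5], [-0.2, -2.1], [-1.4, -0.7], [1.0, 0.9], [-1.0, -0.2], [-0.1, 0.0], [0.1, -0.1], [0.1, 0.2], [-1.0, -0.8], [-0.1, 1.3], [1.3, 0.1], [-1.1, -0.6], [-1.9, 0.2]]
tab [(0, array([ 0.562 , -0.0177,  0.129 ])), (0.065, array([ 0.5625, -0.0179,  0.1396])), (0.2, array([ 0.5659, -0.0187,  0.1613])), (0.25, array([ 0.5678, -0.0192,  0.1692])), (0.3, array([ 0.5702, -0.0198,  0.177 ])), (0.35, array([ 0.5729, -0.0205,  0.1846]))]
grip [ 0.46192549 -0.09002634  0.08462778] [ 0.45526083 -0.0883068   0.0944576 ]
```

View pics/kc.png

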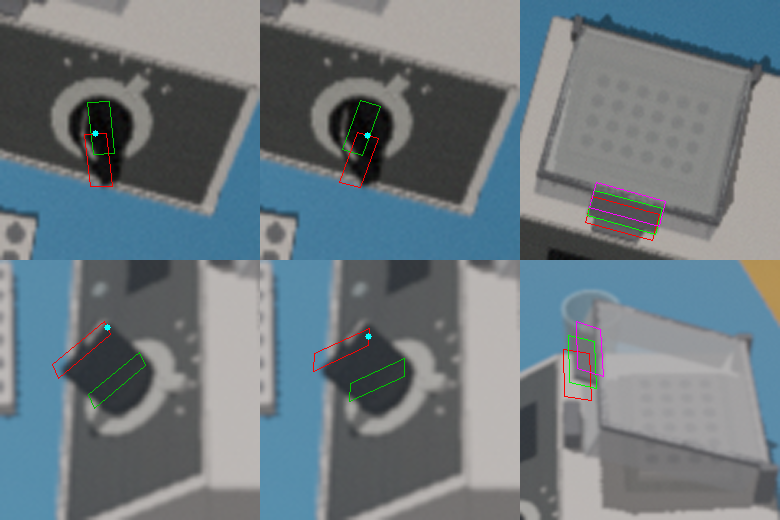

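drive_tool:
  deltas: "0 0 0 33 0; 0 288 -579 33 0.208; 0 288 -579 33 0.208; 0 288 -579 33 0.208; 0 288 -579 33 0.208; 0 288 -579 33 0.208; 0 288 -579 33 0.208; 0 288 -579 33 0.208; 0 288 -579 33 0.208; 0 288 -579 33 0.208; 0 288 -579 33 0.208; 0 288 -579 33 0.208"

```text
time_s: 1.95
position: [0.523, 0.0665, 0.2307]
tcp_rot: [[-0.968, 0.25, 0.001], [0.25, 0.968, 0.0], [-0.001, 0.0, -1.0]]
force: [0.9, 1.0, -0.4]
opening: 0.034
grasp_force: 0.0
```

drive_tool:
  deltas: "0 0 0 0 0; 0 0 0 0 0; 0 0 0 0 0"

```text
time_s: 2.25
position: [0.5214, 0.0692, 0.2302]
tcp_rot: [[-0.968, 0.25, -0.001], [0.25, 0.968, 0.001], [0.001, 0.0, -1.0]]
force: [-0.9, -0.1, 0.6]
opening: 0.002
grasp_force: 0.0
```

drive_tool:
  deltas: "0 22 -44 0 0; 0 45 -88 0 0; 0 45 -88 -10 0; 0 45 -88 -25 0; 0 45 -88 -25 0"

```text
time_s: 2.75
position: [0.5648, -0.0174, 0.2033]
tcp_rot: [[-0.969, 0.248, -0.006], [0.248, 0.969, 0.002], [0.006, 0.0, -1.0]]
force: [-1.1, -0.2, -0.2]
opening: 0.007
grasp_force: 0.0
```

Run:
```python
from h import *
b=imaging.capture("side")[130:270,270:430,::-1]; a=imaging.capture("top")[100:240,270:430,::-1]
cv2.imwrite("pics/s2.png",np.hstack([cv2.resize(x,(400,350),interpolation=2) for x in(b,a)]))
```

```text
(no output)
```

View pics/s2.png

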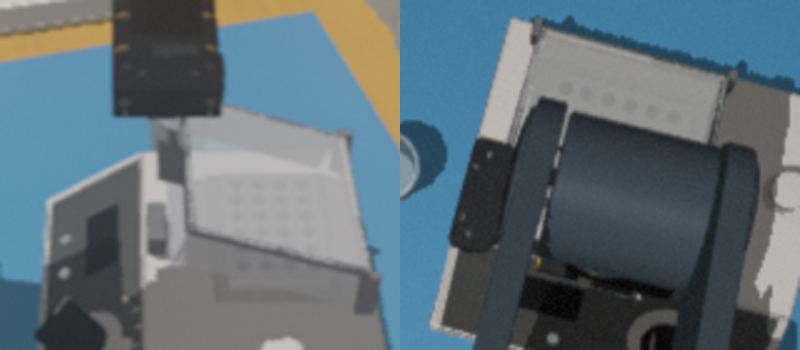

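drive_tool:
  deltas: "0 0 0 -8 0; 0 0 0 -16 0; 0 0 0 -24 0; 0 -1 0 -32 0; 0 -1 0 -32 0"

```text
time_s: 3.35
position: [0.565, -0.0192, 0.1718]
tcp_rot: [[-0.968, 0.25, -0.003], [0.25, 0.968, 0.001], [0.003, -0.0, -1.0]]
force: [-0.2, -0.2, 0.5]
opening: 0.003
grasp_force: 0.0
```

drive_tool:
  deltas: "0 -1 0 -8 0; 0 -2 0 -16 0; 0 -2 0 -23 0; 0 -2 0 -27 0"

```text
time_s: 3.75
position: [0.5635, -0.0194, 0.1454]
tcp_rot: [[-0.968, 0.25, -0.002], [0.25, 0.968, 0.0], [0.002, -0.0, -1.0]]
force: [-0.6, -0.6, 1.4]
opening: 0.003
grasp_force: 0.5
```

Run:
```python
from h import *
print(bot.read_state()["force"],bot.read_state()["position"])
b=imaging.capture("side")[130:270,270:430,::-1]
cv2.imwrite("pics/s3.png",cv2.resize(b,(560,490),interpolation=2))
```

```text
[-0.64848975 -0.61710173  1.43513589] [ 0.56354654 -0.01941267  0.14542996]
```

View pics/s3.png

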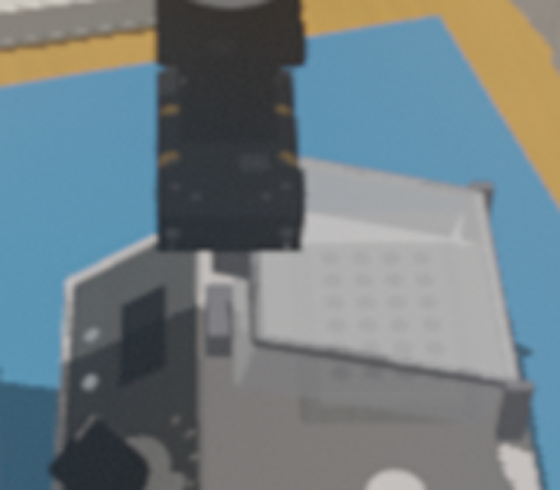

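drive_tool:
  deltas: "0 -1 0 -2 0; 0 -1 0 -4 0; 0 -1 0 -5 0; 0 -1 0 -6 0"

```text
time_s: 4.2
position: [0.5633, -0.0195, 0.1405]
tcp_rot: [[-0.968, 0.25, 0.0], [0.25, 0.968, -0.0], [-0.0, -0.0, -1.0]]
force: [-0.4, 0.0, 0.7]
opening: 0.008
grasp_force: 0.5
```

drive_tool:
  deltas: "0 0 0 -1 0; 0 0 0 -2 0; 0 0 0 -3 0"

```text
time_s: 4.5
position: [0.5633, -0.0195, 0.1373]
tcp_rot: [[-0.968, 0.25, 0.0], [0.25, 0.968, -0.0], [-0.0, -0.0, -1.0]]
force: [-0.9, 1.1, 0.9]
opening: 0.005
grasp_force: 0.5
```

drive_tool:
  deltas: "0 0 0 -1 0; 0 0 0 -1 0"

```text
time_s: 4.7
position: [0.5633, -0.0195, 0.1362]
tcp_rot: [[-0.968, 0.25, -0.0], [0.25, 0.968, -0.0], [0.0, -0.0, -1.0]]
force: [-0.4, 0.1, 0.1]
opening: 0.009
grasp_force: 0.2
```

drive_tool:
  deltas: "0 0 0 -1 0; 0 0 0 -1 0"

```text
time_s: 4.9
position: [0.5633, -0.0196, 0.1352]
tcp_rot: [[-0.968, 0.25, 0.0], [0.25, 0.968, -0.0], [-0.0, -0.0, -1.0]]
force: [-0.5, -0.7, 0.9]
opening: 0.004
grasp_force: 0.2
```

drive_tool:
  deltas: "0 0 0 -1 0; 0 0 0 -1 0"

```text
time_s: 5.1
position: [0.5633, -0.0195, 0.1342]
tcp_rot: [[-0.968, 0.25, 0.0], [0.25, 0.968, 0.0], [-0.0, 0.0, -1.0]]
force: [0.2, 0.3, 1.6]
opening: 0.005
grasp_force: 0.2
```

drive_tool:
  deltas: "0 0 0 -1 0; 0 0 0 -1 0"

```text
time_s: 5.3
position: [0.5632, -0.0195, 0.1332]
tcp_rot: [[-0.968, 0.25, -0.0], [0.25, 0.968, 0.0], [0.0, -0.0, -1.0]]
force: [-0.7, 1.0, 0.6]
opening: 0.004
grasp_force: 0.2
```

drive_tool:
  deltas: "0 0 0 -1 0; 0 0 0 -1 0"

```text
time_s: 5.5
position: [0.5632, -0.0195, 0.1322]
tcp_rot: [[-0.968, 0.25, -0.0], [0.25, 0.968, 0.0], [0.0, 0.0, -1.0]]
force: [-0.4, -0.3, 0.9]
opening: 0.008
grasp_force: 0.2
```

Run:
```python
from h import *
p=np.load("p.npy")
b=imaging.capture("side")[130:270,270:430,::-1]; b=cv2.resize(b,(640,560),interpolation=2)
for th,c in((0,(0,0,255)),(.05,(0,255,0)),(.1,(255,0,255))):
    R=lambda x,y,z:np.array([125+x*np.cos(th)+z*np.sin(th),40+y,125-x*np.sin(th)+z*np.cos(th)])
    q=np.array([R(*v) for v in((-151,-80,4),(-151,-30,4),(-175,-30,4),(-175,30,4),(-151,30,4),(-151,80,4),(0,80,4),(0,-80,4))])
    cv2.polylines(b,[((proj("side",world(p,q))-[270,130])*4).astype(int).reshape(-1,1,2)],True,c,1)
cv2.imwrite("pics/s4.png",b)
```

```text
(no output)
```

View pics/s4.png

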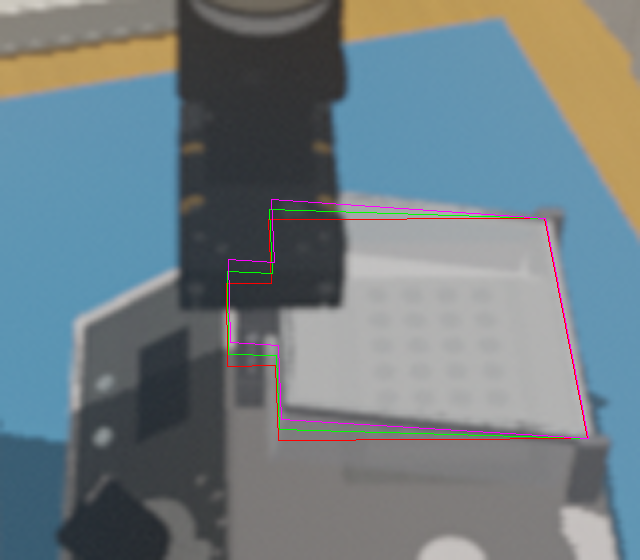

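Run:
```python
from h import *
p=np.load("p.npy")
def tri(a,b):
    r=least_squares(lambda P:np.r_[proj("top",P)-a,proj("side",P)-b],[.56,0,.15]); P=r.x; d=P[:2]-p[:2]; c,s=np.cos(p[2]),np.sin(p[2])
    return np.r_[c*d[0]+s*d[1],-s*d[0]+c*d[1],P[2]].round(4)*1000, r.fun.round(1)
print("hood FR",tri((385.3,197.1),(345.9,221.4)));print("hood FL",tri((308.8,175.9),(343,168.6)))
print("catch",tri((343,198.5),(332.7,221.4)))
print("tab c",tri((275+242/3.4,100+310/3.4),(275+222/3.5,160+108/3.5)))
print("tip now",proj("side",bot.read_state()["position"]),(proj("side",bot.read_state()["position"])-[270,130])*4)
for th in(0,.05,.1,.15,.2,.25,.3,.35,.4):
  o=[]
  for h in(0,4,10,16):
    q=np.array([125-151*np.cos(th)+h*np.sin(th),-40,125+151*np.sin(th)+h*np.cos(th)])
    o+=[proj("side",world(p,q)).round(1).tolist()]
  print(th,o)
```

```text
hood FR (array([-16.8, -37.2, 178.7]), array([ 0.2, -0.8, -0.8,  0.1]))
hood FL (array([-16.2, 117.9, 177.3]), array([ 0.2, -0.6, -0.7,  0. ]))
catch (array([-37.8,  38.7,  98.9]), array([ 0. , -0.2, -0.2,  0. ]))
tab c (array([-27.5,  39.8, 185.9]), array([ 0. , -0.2, -0.2,  0. ]))
tip now [333.45409389 210.32038354] [253.81637555 321.28153418]
0 [[339.6, 241.4], [339.6, 240.1], [339.7, 238.0], [339.8, 236.0]]
0.05 [[339.8, 238.9], [339.9, 237.5], [340.1, 235.4], [340.4, 233.3]]
0.1 [[340.1, 236.3], [340.4, 234.9], [340.8, 232.8], [341.2, 230.7]]
0.15 [[340.7, 233.7], [341.1, 232.3], [341.6, 230.2], [342.2, 228.1]]
0.2 [[341.5, 231.1], [342.0, 229.7], [342.7, 227.6], [343.4, 225.5]]
0.25 [[342.5, 228.4], [343.1, 227.1], [344.0, 225.0], [344.8, 222.8]]
0.3 [[343.7, 225.8], [344.4, 224.4], [345.4, 222.4], [346.5, 220.2]]
0.35 [[345.1, 223.2], [345.9, 221.9], [347.1, 219.8], [348.3, 217.7]]
0.4 [[346.7, 220.7], [347.6, 219.3], [348.9, 217.2], [350.3, 215.1]]
```

```bash
cat > edge.py <<'E'
from h import *
# dark rim rows at columns along the hood's right edge (darkest row below mid-hood), side view
g=np.mean([imaging.capture("side").astype(float).mean(2) for _ in range(3)],0)
for c in(346,352,360,370): 
    col=g[222:246,c]; print(c,222+int(col.argmin()),col.astype(int).tolist())
print(bot.read_state()["force"].round(2),bot.read_state()["position"].round(4))
E
python3 edge.py
```

```text
346 233 [176, 176, 176, 176, 176, 176, 175, 170, 159, 136, 104, 99, 117, 125, 125, 125, 125, 125, 125, 125, 125, 125, 124, 124]
352 233 [176, 177, 176, 176, 176, 177, 177, 175, 168, 156, 122, 96, 108, 122, 125, 126, 126, 126, 125, 125, 125, 125, 125, 125]
360 234 [176, 176, 176, 176, 176, 175, 175, 175, 174, 170, 159, 121, 96, 112, 123, 124, 124, 123, 123, 123, 124, 123, 123, 123]
370 235 [176, 177, 177, 177, 177, 177, 176, 176, 176, 176, 173, 162, 127, 98, 108, 121, 126, 127, 127, 127, 129, 128, 127, 126]
[0.15 0.38 0.01] [ 0.5635 -0.0196  0.1323]
```

drive_tool:
  deltas: "0 0 0 -1 0; 0 0 0 -1 0"

```text
time_s: 5.9
position: [0.5633, -0.0195, 0.1313]
tcp_rot: [[-0.968, 0.25, 0.0], [0.25, 0.968, -0.0], [-0.0, 0.0, -1.0]]
force: [-0.1, 0.6, 0.6]
opening: 0.004
grasp_force: 0.2
```

```bash
python3 edge.py
```

```text
346 233 [177, 176, 176, 176, 177, 176, 176, 173, 168, 150, 112, 95, 115, 125, 126, 125, 125, 125, 125, 126, 125, 125, 125, 124]
352 233 [176, 176, 176, 176, 176, 176, 177, 176, 171, 158, 126, 97, 102, 119, 125, 126, 125, 125, 125, 126, 125, 125, 126, 125]
360 234 [176, 176, 176, 176, 176, 175, 175, 176, 172, 155, 139, 116, 97, 106, 120, 124, 123, 124, 123, 123, 124, 124, 123, 124]
370 235 [177, 176, 177, 177, 177, 177, 177, 176, 176, 176, 170, 159, 127, 98, 105, 119, 125, 127, 126, 127, 129, 128, 127, 126]
[0.34 0.26 1.14] [ 0.5633 -0.0196  0.1313]
```

Run:
```python
from h import *
s=bot.read_state(); P=s["position"]; R=s["tcp_rot"]
for nm,a,b,z in(("75x190y",37.5,95,-70),("190x75y",95,37.5,-70),("finger tip",9.5,15,0),("finger 40up",9.5,15,-40)):
    q=[P+R@(np.array([i*a,j*b,z])/1000) for i,j in((-1,-1),(1,-1),(1,1),(-1,1))]
    print(nm,proj("side",q).round(0).tolist())
g=imaging.capture("side").astype(int).mean(2)
for r in range(196,236,2): print(r,g[r,310:360:2].astype(int).tolist())
```

```text
75x190y [[356.0, 221.0], [315.0, 221.0], [315.0, 155.0], [351.0, 155.0]]
190x75y [[384.0, 199.0], [285.0, 199.0], [287.0, 173.0], [381.0, 173.0]]
finger tip [[338.0, 216.0], [329.0, 216.0], [329.0, 206.0], [338.0, 206.0]]
finger 40up [[339.0, 202.0], [329.0, 202.0], [329.0, 192.0], [338.0, 191.0]]
196 [139, 141, 105, 54, 56, 55, 54, 56, 55, 55, 56, 55, 55, 56, 56, 56, 55, 56, 57, 57, 59, 57, 56, 136, 191]
198 [161, 176, 126, 50, 51, 51, 50, 52, 51, 52, 49, 52, 52, 53, 53, 52, 53, 53, 53, 52, 54, 54, 52, 135, 191]
200 [172, 142, 79, 50, 53, 51, 50, 50, 49, 50, 49, 50, 49, 51, 52, 51, 52, 51, 52, 54, 55, 57, 53, 129, 177]
202 [109, 97, 78, 54, 69, 63, 52, 51, 49, 49, 51, 50, 51, 49, 51, 52, 50, 53, 51, 55, 67, 70, 61, 148, 177]
204 [94, 96, 77, 51, 58, 54, 50, 49, 50, 49, 51, 48, 50, 50, 51, 51, 51, 52, 52, 54, 61, 58, 64, 151, 176]
206 [95, 95, 79, 49, 59, 52, 50, 51, 54, 54, 50, 52, 50, 52, 49, 52, 56, 56, 56, 56, 84, 66, 81, 161, 175]
208 [95, 96, 92, 86, 87, 86, 87, 88, 135, 143, 77, 76, 76, 76, 78, 128, 145, 160, 161, 161, 165, 161, 163, 173, 175]
210 [95, 96, 97, 92, 95, 95, 95, 
[... 804 characters left out ...]
49, 49, 52, 63, 63, 65, 65, 97, 104, 83, 85, 84, 112, 136, 118, 159, 176, 177, 176, 177, 176, 174, 175, 175]
226 [48, 48, 49, 52, 64, 65, 65, 64, 96, 104, 86, 86, 84, 112, 137, 119, 156, 175, 177, 176, 177, 176, 175, 174, 175]
228 [49, 49, 48, 50, 64, 65, 65, 65, 97, 104, 82, 83, 82, 114, 137, 114, 149, 169, 176, 176, 176, 176, 175, 174, 175]
230 [48, 51, 47, 50, 63, 65, 65, 64, 97, 104, 82, 82, 82, 115, 138, 117, 142, 164, 170, 168, 168, 174, 174, 172, 173]
232 [49, 47, 47, 49, 64, 65, 64, 64, 91, 114, 114, 114, 114, 124, 139, 117, 99, 109, 114, 122, 130, 136, 145, 147, 157]
234 [46, 47, 49, 53, 64, 64, 65, 65, 88, 118, 122, 122, 122, 127, 139, 134, 120, 117, 116, 112, 108, 102, 99, 96, 96]
```

drive_tool:
  deltas: "0 0 0 -2 0; 0 0 0 -4 0; 0 0 0 -6 0; 0 0 0 -7 0"

```text
time_s: 6.5
position: [0.5631, -0.0194, 0.124]
tcp_rot: [[-0.968, 0.25, -0.0], [0.25, 0.968, 0.0], [0.001, -0.0, -1.0]]
force: [-0.8, 0.2, 0.8]
opening: 0.003
grasp_force: 0.4
```

```bash
python3 edge.py|tail -2
```

```text
370 237 [178, 178, 179, 178, 178, 178, 178, 177, 178, 178, 178, 173, 162, 140, 109, 100, 118, 126, 127, 128, 129, 127, 127, 126]
[0.21 0.14 0.29] [ 0.5634 -0.0195  0.1242]
```

drive_tool:
  deltas: "0 0 0 -1 0; 0 0 0 -2 0"

```text
time_s: 6.85
position: [0.5634, -0.0195, 0.1224]
tcp_rot: [[-0.968, 0.25, 0.0], [0.25, 0.968, -0.0], [-0.0, -0.0, -1.0]]
force: [-0.5, -0.1, 1.3]
opening: 0.008
grasp_force: 0.4
```

drive_tool:
  deltas: "0 0 0 -1 0; 0 0 0 -2 0"

```text
time_s: 7.05
position: [0.5631, -0.0195, 0.1203]
tcp_rot: [[-0.968, 0.25, -0.0], [0.25, 0.968, 0.0], [0.0, -0.0, -1.0]]
force: [-1.3, -0.3, 1.2]
opening: 0.007
grasp_force: 0.4
```

drive_tool:
  deltas: "0 0 0 -1 0"

```text
time_s: 7.15
position: [0.5631, -0.0195, 0.1192]
tcp_rot: [[-0.968, 0.25, -0.0], [0.25, 0.968, 0.0], [0.0, -0.0, -1.0]]
force: [-1.2, -0.0, 1.2]
opening: 0.005
grasp_force: 0.4
```

drive_tool:
  deltas: "0 0 0 -1 0"

```text
time_s: 7.25
position: [0.5632, -0.0195, 0.1182]
tcp_rot: [[-0.968, 0.25, -0.0], [0.25, 0.968, 0.0], [0.0, -0.0, -1.0]]
force: [0.1, 0.2, 0.7]
opening: 0.008
grasp_force: 0.4
```

drive_tool:
  deltas: "0 0 0 -1 0"

```text
time_s: 7.35
position: [0.5632, -0.0195, 0.1172]
tcp_rot: [[-0.968, 0.25, -0.0], [0.25, 0.968, 0.0], [0.0, -0.0, -1.0]]
force: [-1.4, 0.2, 1.1]
opening: 0.004
grasp_force: 0.4
```

drive_tool:
  deltas: "0 0 0 -1 0"

```text
time_s: 7.45
position: [0.5633, -0.0195, 0.1163]
tcp_rot: [[-0.968, 0.25, -0.0], [0.25, 0.968, -0.0], [0.0, -0.0, -1.0]]
force: [-1.1, -0.6, 0.4]
opening: -0.001
grasp_force: 0.4
```

drive_tool:
  deltas: "0 0 0 -1 0"

```text
time_s: 7.55
position: [0.5633, -0.0195, 0.1153]
tcp_rot: [[-0.968, 0.25, -0.0], [0.25, 0.968, 0.0], [0.0, -0.0, -1.0]]
force: [-0.3, 0.7, 1.5]
opening: 0.006
grasp_force: 0.4
```

drive_tool:
  deltas: "0 0 0 -1 0"

```text
time_s: 7.65
position: [0.5633, -0.0195, 0.1147]
tcp_rot: [[-0.968, 0.25, -0.0], [0.25, 0.968, 0.0], [0.0, -0.0, -1.0]]
force: [-2.9, 1.2, 9.3]
opening: 0.006
grasp_force: 4.2
```

```bash
sed -i 's/range(3)/range(1)/' edge.py; python3 edge.py
```

```text
346 237 [179, 179, 179, 179, 178, 179, 178, 178, 179, 179, 179, 178, 165, 134, 117, 102, 103, 120, 126, 126, 126, 126, 126, 126]
352 238 [179, 178, 179, 179, 179, 178, 179, 179, 179, 179, 179, 179, 171, 144, 123, 102, 100, 118, 125, 125, 127, 126, 127, 126]
360 238 [179, 179, 179, 179, 179, 178, 177, 178, 177, 178, 178, 178, 175, 159, 133, 102, 94, 115, 124, 125, 124, 123, 124, 124]
370 238 [179, 180, 179, 180, 180, 180, 179, 179, 179, 179, 179, 180, 175, 153, 133, 112, 96, 106, 122, 127, 129, 128, 127, 126]
[-2.03  0.88  3.63] [ 0.5633 -0.0195  0.1148]
```

drive_tool:
  deltas: "0 0 0 -0.7 0"

```text
time_s: 7.8
position: [0.5633, -0.0195, 0.1145]
tcp_rot: [[-0.968, 0.25, 0.0], [0.25, 0.968, -0.0], [-0.0, -0.0, -1.0]]
force: [-3.1, 0.9, 8.6]
opening: 0.006
grasp_force: 4.5
```

drive_tool:
  deltas: "0 0 0 -0.7 0"

```text
time_s: 7.9
position: [0.5633, -0.0195, 0.1144]
tcp_rot: [[-0.968, 0.25, 0.0], [0.25, 0.968, -0.0], [-0.0, -0.0, -1.0]]
force: [-3.3, 0.7, 13.9]
opening: 0.005
grasp_force: 6.7
```

```bash
python3 edge.py; python3 -c "
from h import *
print(bot.read_state()['moment'],bot.read_state()['force'],proj('side',bot.read_state()['position']))
p=np.load('p.npy')
for th in(0,.03,.06,.09,.12,.15):
  q=lambda x,h=4:np.array([125-x*np.cos(th)+h*np.sin(th),-40,125+x*np.sin(th)+h*np.cos(th)])
  a,b=proj('side',world(p,[q(140),q(60)])); print(th,(b-a)[1]/(b-a)[0])
"
```

```text
346 237 [179, 179, 179, 179, 178, 179, 179, 179, 179, 179, 180, 176, 155, 115, 96, 92, 102, 120, 126, 126, 125, 127, 126, 126]
352 237 [179, 179, 179, 179, 178, 179, 179, 179, 179, 179, 179, 179, 171, 135, 103, 92, 98, 118, 125, 126, 127, 126, 126, 126]
360 237 [179, 179, 179, 178, 179, 178, 178, 178, 178, 178, 178, 178, 173, 140, 99, 85, 93, 115, 123, 124, 124, 124, 123, 124]
370 238 [180, 180, 180, 179, 180, 179, 179, 178, 179, 179, 180, 180, 175, 150, 116, 94, 90, 106, 122, 128, 129, 128, 128, 127]
[-2.02  0.07  9.73] [ 0.5633 -0.0195  0.1144]
[ 0.1522774   0.64241547 -0.05963234] [-2.01530346  0.07460008  9.7277921 ] [333.32858572 216.33059127]
0 -0.005787788964703746
0.03 0.014184241629224723
0.06 0.03435376929341546
0.09 0.054760802478014486
0.12 0.07544716822355581
0.15 0.09645687253974645
```

drive_tool:
  deltas: "0 0 0 -0.5 0; 0 0 0 -0.5 0"

```text
time_s: 8.15
position: [0.5633, -0.0195, 0.1144]
tcp_rot: [[-0.968, 0.25, 0.001], [0.25, 0.968, -0.0], [-0.001, -0.0, -1.0]]
force: [-3.9, 0.6, 13.5]
opening: 0.006
grasp_force: 6.2
```

```bash
python3 edge.py
```

```text
346 238 [178, 179, 179, 179, 178, 179, 179, 179, 179, 179, 179, 179, 175, 162, 137, 105, 103, 118, 126, 126, 126, 125, 125, 126]
352 238 [179, 179, 178, 179, 179, 178, 179, 179, 179, 179, 179, 179, 178, 171, 153, 116, 100, 118, 125, 126, 126, 126, 126, 125]
360 238 [179, 179, 178, 178, 178, 178, 177, 178, 178, 177, 178, 177, 177, 175, 165, 126, 97, 111, 122, 124, 125, 124, 124, 124]
370 238 [179, 179, 180, 179, 179, 179, 179, 178, 180, 179, 179, 180, 179, 177, 168, 134, 101, 105, 122, 128, 129, 128, 127, 127]
[-3.75 -0.14 12.13] [ 0.5633 -0.0195  0.1143]
```

drive_tool:
  deltas: "0 0 0 20 0; 0 0 0 60 0; 0 0 0 100 0; 0 0 0 140 0; 0 0 0 140 0"

```text
time_s: 8.7
position: [0.5676, -0.0204, 0.2586]
tcp_rot: [[-0.968, 0.25, 0.014], [0.25, 0.968, -0.003], [-0.014, 0.0, -1.0]]
force: [0.6, 0.5, 0.6]
opening: 0.003
grasp_force: 0.0
```

```bash
python3 edge.py|grep -v 352
python3 - <<'E'
from h import *
p=np.load("p.npy"); g=imaging.capture("side").astype(int).mean(2)
print(bot.read_state()["position"])
for r in range(186,236,2): print(r,g[r,320:350:1].astype(int).tolist())
for th in(0,.06,.15):
  q=[np.array([125-x*np.cos(th)+h*np.sin(th),y,125+x*np.sin(th)+h*np.cos(th)]) for x,y,h in((175,70,4),(175,10,4),(151,10,4),(151,70,4),(175,10,-2))]
  print(th,proj("side",world(p,q)).round(1).tolist())
E
```

```text
346 237 [177, 177, 178, 177, 177, 178, 177, 177, 177, 177, 178, 174, 158, 148, 122, 98, 103, 120, 124, 125, 124, 125, 125, 124]
360 238 [178, 177, 178, 177, 177, 176, 177, 176, 176, 175, 176, 176, 175, 173, 164, 125, 97, 114, 123, 122, 123, 123, 123, 123]
370 238 [177, 178, 178, 178, 177, 178, 177, 177, 177, 177, 177, 178, 177, 175, 166, 133, 102, 105, 120, 126, 128, 127, 126, 125]
[ 0.17 -0.58  0.17] [ 0.5656 -0.02    0.2556]
[ 0.56384197 -0.01964434  0.25336799]
186 [139, 139, 139, 139, 139, 139, 139, 139, 139, 135, 131, 125, 126, 127, 128, 128, 128, 140, 163, 175, 170, 165, 164, 164, 165, 165, 165, 165, 165, 165]
188 [140, 139, 139, 140, 140, 139, 139, 139, 139, 137, 130, 127, 125, 126, 133, 140, 144, 148, 164, 176, 175, 171, 170, 169, 168, 166, 166, 165, 165, 164]
190 [139, 138, 138, 139, 142, 147, 148, 149, 155, 156, 153, 151, 151, 157, 163, 166, 159, 149, 160, 175, 176, 172, 171, 171, 170, 171, 170, 168, 167, 167]
192 [142, 149, 160, 171, 177, 177, 172, 176, 187, 190, 189, 189, 190, 190, 190, 188, 172, 150, 158, 175, 175, 171, 170, 171, 170, 170, 171, 171, 171, 170]
194 [178, 1
[... 2664 characters left out ...]
]
230 [94, 95, 95, 96, 94, 112, 153, 170, 150, 112, 87, 82, 83, 85, 84, 89, 107, 122, 123, 136, 158, 170, 174, 176, 177, 177, 177, 178, 178, 177]
232 [94, 95, 95, 94, 94, 108, 141, 163, 170, 172, 158, 138, 124, 115, 113, 114, 119, 123, 121, 129, 154, 168, 174, 177, 177, 177, 177, 177, 177, 178]
234 [95, 95, 95, 95, 95, 103, 135, 159, 177, 189, 191, 190, 185, 176, 157, 129, 121, 124, 122, 128, 152, 168, 173, 174, 175, 175, 175, 175, 175, 175]
0 [[326.6, 200.9], [327.0, 221.5], [338.8, 221.4], [337.9, 200.8], [327.0, 223.5]]
0.06 [[326.9, 197.3], [327.3, 217.9], [339.2, 218.4], [338.3, 197.7], [327.1, 220.0]]
0.15 [[327.9, 191.9], [328.3, 212.5], [340.2, 213.7], [339.3, 193.1], [327.9, 214.6]]
```

drive_tool:
  deltas: "20 -4 2 -40 0; 20 -4 2 -80 0; 20 -4 2 -100 0; 20 -4 2 -106 0; 20 -4 2 -108 0"

```text
time_s: 9.3
position: [0.5581, -0.0173, 0.1426]
tcp_rot: [[-0.968, 0.25, -0.004], [0.25, 0.968, 0.001], [0.004, -0.0, -1.0]]
force: [0.3, -0.9, -0.2]
opening: 0.222
grasp_force: 0.0
```

drive_tool:
  deltas: "20 0 0 -2 0; 20 0 0 -4 0"

```text
time_s: 9.5
position: [0.5603, -0.0177, 0.1414]
tcp_rot: [[-0.968, 0.25, 0.002], [0.25, 0.968, -0.001], [-0.002, 0.0, -1.0]]
force: [-0.1, -0.2, -0.2]
opening: 0.227
grasp_force: 0.0
```

drive_tool:
  deltas: "20 0 0 -1 0; 20 0 0 -2 0"

```text
time_s: 9.7
position: [0.5597, -0.0176, 0.1392]
tcp_rot: [[-0.968, 0.25, 0.002], [0.25, 0.968, -0.0], [-0.002, 0.0, -1.0]]
force: [0.2, 0.1, 0.6]
opening: 0.23
grasp_force: 0.0
```

drive_tool:
  deltas: "20 0 0 -1 0; 20 0 0 -2 0"

```text
time_s: 9.9
position: [0.5594, -0.0175, 0.1367]
tcp_rot: [[-0.968, 0.25, 0.001], [0.25, 0.968, -0.0], [-0.001, 0.0, -1.0]]
force: [0.3, -1.0, -0.9]
opening: 0.228
grasp_force: 0.0
```

drive_tool:
  deltas: "20 0 0 -1 0; 20 0 0 -2 0"

```text
time_s: 10.1
position: [0.5593, -0.0175, 0.1344]
tcp_rot: [[-0.968, 0.25, 0.0], [0.25, 0.968, 0.0], [-0.0, 0.0, -1.0]]
force: [0.1, 0.2, -0.8]
opening: 0.231
grasp_force: 0.0
```

drive_tool:
  deltas: "20 0 0 -2 0; 20 0 0 -4 0"

```text
time_s: 10.3
position: [0.5593, -0.0175, 0.1303]
tcp_rot: [[-0.968, 0.25, 0.0], [0.25, 0.968, -0.0], [-0.0, -0.0, -1.0]]
force: [-1.1, -0.0, 0.6]
opening: 0.234
grasp_force: 0.0
```

```bash
python3 edge.py
python3 - <<'E'
from h import *
print(bot.read_state()["position"])
g=imaging.capture("side").astype(int).mean(2)
for r in range(196,236,2): print(r,g[r,312:360:2].astype(int).tolist())
E
```

```text
346 238 [178, 178, 178, 178, 178, 178, 178, 178, 179, 178, 179, 177, 172, 163, 137, 104, 103, 119, 125, 125, 126, 125, 125, 125]
352 238 [178, 178, 178, 178, 178, 178, 178, 178, 178, 179, 179, 178, 177, 172, 151, 114, 100, 118, 125, 126, 126, 125, 126, 126]
360 238 [178, 178, 179, 178, 178, 177, 178, 177, 177, 177, 177, 177, 177, 174, 165, 126, 96, 114, 123, 124, 123, 123, 123, 124]
370 238 [179, 179, 179, 179, 179, 179, 178, 178, 178, 178, 179, 178, 177, 172, 159, 125, 98, 105, 120, 127, 128, 128, 127, 126]
[ 0.5   0.39 -0.25] [ 0.559  -0.0175  0.1299]
[ 0.55898578 -0.0174542   0.12990999]
196 [77, 53, 53, 54, 54, 54, 53, 54, 52, 54, 53, 55, 55, 55, 54, 57, 56, 57, 57, 57, 64, 157, 181, 179]
198 [85, 49, 52, 50, 50, 52, 49, 50, 51, 52, 50, 51, 52, 52, 52, 53, 52, 53, 54, 54, 58, 161, 194, 193]
200 [83, 49, 50, 49, 48, 49, 49, 48, 49, 49, 51, 50, 51, 50, 51, 52, 51, 53, 55, 54, 65, 157, 181, 178]
202 [59, 58, 66, 56, 48, 48, 48, 48, 50, 49, 49, 50, 51, 50, 52, 51, 51, 57, 69, 62, 83, 173, 177, 177]
204 [60, 50, 61, 51, 48, 48, 49, 48, 49, 49, 48, 48, 50, 51, 51, 51, 51, 53, 63, 56, 8
[... 1016 characters left out ...]
 177, 177]
224 [48, 49, 49, 64, 64, 66, 64, 96, 104, 84, 83, 84, 100, 121, 164, 176, 178, 178, 178, 178, 178, 177, 176, 177]
226 [46, 47, 52, 63, 65, 64, 63, 97, 104, 85, 84, 86, 102, 122, 160, 176, 178, 178, 178, 178, 178, 177, 176, 176]
228 [47, 47, 50, 62, 65, 64, 64, 96, 104, 83, 83, 82, 104, 123, 156, 175, 178, 179, 178, 178, 178, 178, 177, 177]
230 [47, 47, 50, 63, 63, 65, 64, 98, 103, 83, 83, 82, 107, 123, 159, 176, 179, 178, 178, 178, 178, 177, 175, 177]
232 [48, 47, 50, 63, 64, 64, 64, 92, 114, 114, 112, 113, 119, 121, 154, 175, 178, 179, 179, 178, 179, 177, 176, 177]
234 [47, 48, 52, 63, 63, 64, 64, 89, 117, 122, 121, 121, 122, 123, 152, 173, 176, 176, 176, 177, 177, 177, 176, 176]
```

drive_tool:
  deltas: "20 0 0 -3 0; 20 0 0 -6 0; 20 0 0 -9 0; 20 0 0 -11 0; 20 0 0 -11 0"

```text
time_s: 10.9
position: [0.559, -0.0175, 0.119]
tcp_rot: [[-0.968, 0.25, -0.001], [0.25, 0.968, 0.0], [0.001, -0.0, -1.0]]
force: [-0.3, -0.1, 0.0]
opening: 0.234
grasp_force: 0.0
```

drive_tool:
  deltas: "20 0 0 -1 0; 20 0 0 -2 0; 20 0 0 -2 0"

```text
time_s: 11.2
position: [0.5592, -0.0175, 0.1174]
tcp_rot: [[-0.968, 0.25, -0.0], [0.25, 0.968, 0.0], [0.0, -0.0, -1.0]]
force: [-0.6, -0.0, -0.7]
opening: 0.231
grasp_force: 0.0
```

drive_tool:
  deltas: "20 0 0 -1 0; 20 0 0 -1 0"

```text
time_s: 11.4
position: [0.5592, -0.0175, 0.1164]
tcp_rot: [[-0.968, 0.25, -0.0], [0.25, 0.968, 0.0], [0.0, -0.0, -1.0]]
force: [-0.6, 0.3, 1.0]
opening: 0.228
grasp_force: 0.0
```

drive_tool:
  deltas: "20 0 0 -0.5 0; 20 0 0 -0.5 0"

```text
time_s: 11.6
position: [0.5592, -0.0175, 0.1159]
tcp_rot: [[-0.968, 0.25, -0.0], [0.25, 0.968, -0.0], [0.0, -0.0, -1.0]]
force: [0.6, 0.8, 0.2]
opening: 0.227
grasp_force: 0.0
```

drive_tool:
  deltas: "20 0 0 -1 0; 20 0 0 -1 0"

```text
time_s: 11.8
position: [0.5594, -0.0176, 0.115]
tcp_rot: [[-0.968, 0.25, 0.0], [0.25, 0.968, -0.0], [-0.0, 0.0, -1.0]]
force: [0.4, -0.2, -0.2]
opening: 0.228
grasp_force: 0.2
```

drive_tool:
  deltas: "20 0 0 -1 0; 20 0 0 -1 0"

```text
time_s: 12.0
position: [0.5594, -0.0175, 0.1147]
tcp_rot: [[-0.968, 0.25, 0.0], [0.25, 0.968, -0.0], [-0.001, -0.0, -1.0]]
force: [-1.2, 0.2, 4.9]
opening: 0.233
grasp_force: 2.6
```

drive_tool:
  deltas: "20 0 0 -1 0; 20 0 0 -1 0"

```text
time_s: 12.2
position: [0.5594, -0.0176, 0.1145]
tcp_rot: [[-0.968, 0.25, 0.001], [0.25, 0.968, -0.0], [-0.001, -0.0, -1.0]]
force: [-2.7, -0.3, 10.2]
opening: 0.228
grasp_force: 5.0
```

drive_tool:
  deltas: "20 0 0 -0.5 0; 20 0 0 -0.5 0"

```text
time_s: 12.4
position: [0.5595, -0.0176, 0.1144]
tcp_rot: [[-0.968, 0.25, 0.001], [0.25, 0.968, -0.0], [-0.001, -0.0, -1.0]]
force: [-2.6, 0.7, 11.9]
opening: 0.229
grasp_force: 6.3
```

drive_tool:
  deltas: "20 0 0 -0.5 0; 20 0 0 -0.5 0"

```text
time_s: 12.6
position: [0.5595, -0.0176, 0.1144]
tcp_rot: [[-0.968, 0.25, 0.001], [0.25, 0.968, -0.0], [-0.001, -0.0, -1.0]]
force: [-3.9, 0.4, 15.0]
opening: 0.233
grasp_force: 7.6
```

```bash
python3 edge.py | grep -v 352; python3 -c "
from h import *
s=bot.read_state(); print(s['force'],s['moment'])"
```

```text
346 237 [179, 179, 178, 178, 179, 178, 178, 178, 179, 179, 178, 178, 173, 149, 111, 88, 99, 118, 125, 126, 125, 126, 126, 125]
360 238 [179, 178, 178, 179, 177, 178, 178, 178, 177, 177, 178, 178, 174, 151, 124, 98, 93, 111, 123, 123, 124, 123, 124, 123]
370 239 [179, 179, 179, 179, 179, 179, 179, 179, 179, 179, 179, 180, 179, 176, 168, 138, 106, 105, 122, 128, 129, 128, 127, 127]
[-3.42  0.94 15.73] [ 0.5595 -0.0176  0.1144]
[-3.41794061  0.9395624  15.73196463] [0.16150838 0.75498146 0.02536655]
```

Run:
```python
from h import *
P=np.array([.2775,.5593,.1965]); R=np.array([[-.8957,.4446,0],[.4446,.8957,0],[0,0,-1]])
for dz in(0,20,40,70):
  print(dz,[proj(n,[P+R@(np.array([0,y,-dz])/1000) for y in(-51,0,51)]).round(0).tolist() for n in("side","top")])
g=cv2.imread("pics/side0.png").mean(2).astype(int)
for r in range(36,76,2): print(r,g[r,130:200:3].tolist())
```

```text
0 [[[165.0, 75.0], [173.0, 65.0], [181.0, 56.0]], [[62.0, 355.0], [38.0, 342.0], [15.0, 330.0]]]
20 [[[163.0, 68.0], [171.0, 59.0], [179.0, 50.0]], [[57.0, 358.0], [32.0, 345.0], [8.0, 332.0]]]
40 [[[161.0, 61.0], [170.0, 52.0], [178.0, 43.0]], [[51.0, 361.0], [26.0, 348.0], [2.0, 335.0]]]
70 [[[159.0, 50.0], [167.0, 41.0], [175.0, 32.0]], [[42.0, 365.0], [17.0, 352.0], [-9.0, 338.0]]]
36 [115, 48, 39, 38, 40, 38, 38, 40, 44, 43, 40, 43, 43, 70, 69, 41, 40, 99, 118, 118, 118, 118, 117, 117]
38 [116, 93, 40, 39, 39, 39, 39, 38, 38, 40, 41, 42, 44, 59, 88, 43, 40, 97, 118, 119, 120, 118, 117, 118]
40 [116, 115, 50, 45, 39, 40, 39, 40, 40, 41, 39, 45, 43, 73, 97, 42, 43, 93, 120, 120, 119, 118, 117, 117]
42 [117, 115, 49, 41, 40, 40, 40, 39, 40, 43, 54, 41, 51, 112, 106, 43, 44, 73, 119, 120, 119, 117, 117, 118]
44 [118, 120, 71, 40, 39, 41, 39, 42, 40, 41, 47, 41, 98, 120, 117, 44, 47, 63, 119, 119, 119, 118, 117, 117]
46 [117, 118, 112, 104, 91, 78, 67, 58, 41, 40, 41, 45, 116, 119, 116, 49, 45, 53, 120, 120, 120, 117, 117, 118]
48 [117, 117, 116, 117, 118, 117, 116, 112, 44, 40, 40, 
[... 943 characters left out ...]
118, 120, 108, 47, 43, 65, 124, 131, 131, 130, 132, 132, 131, 132, 131, 132, 131]
66 [118, 118, 118, 118, 117, 120, 121, 123, 124, 133, 118, 103, 94, 130, 131, 131, 131, 130, 132, 131, 131, 132, 132, 130]
68 [120, 124, 120, 127, 134, 131, 132, 132, 132, 132, 133, 131, 129, 130, 131, 130, 131, 130, 131, 130, 130, 130, 131, 131]
70 [133, 136, 132, 134, 133, 134, 132, 132, 133, 133, 133, 131, 131, 130, 131, 130, 131, 130, 131, 131, 131, 130, 130, 131]
72 [134, 133, 133, 133, 133, 134, 133, 132, 133, 133, 132, 133, 132, 131, 130, 131, 131, 131, 130, 132, 130, 131, 131, 131]
74 [132, 134, 132, 133, 134, 134, 134, 133, 134, 133, 133, 133, 132, 131, 132, 132, 130, 130, 131, 132, 131, 130, 131, 130]
```

```bash
cat > slope.py <<'E'
from h import *
p=np.load("p.npy")
g=imaging.capture("side").astype(float).mean(2)
def line(cols,r0,r1):
    R=[]
    for c in cols:
        w=np.clip(115-g[r0:r1,c],0,None); R.append((w*np.arange(r0,r1)).sum()/w.sum() if w.sum()>0 else np.nan)
    R=np.array(R); ok=~np.isnan(R); k=np.polyfit(np.array(cols)[ok],R[ok],1); return k, np.round(R[::4],1)
print(line(range(346,406),228,246))
q=lambda th,x,h,y=-40:np.array([125-x*np.cos(th)+h*np.sin(th),y,125+x*np.sin(th)+h*np.cos(th)])
for th in(0,.03,.06):
  for h in(-4,4): a,b=proj('side',world(p,[q(th,145,h),q(th,20,h)])); print(th,h,a.round(1),b.round(1),(b-a)[1]/(b-a)[0])
E
python3 slope.py
```

```text
(array([4.59344536e-02, 2.21351320e+02]), array([237.4, 237.5, 237.5, 237.5, 237.9, 238.2, 238.5, 238.6, 239. ,
       239. , 239. , 239.1, 239.1, 239.4, 240. ]))
0 -4 [342.6 242.7] [406.2 242.4] -0.005808351948223646
0 4 [342.7 240. ] [406.7 239.7] -0.005787788964703892
0.03 -4 [342.6 241.3] [406.2 242.2] 0.014047792771403443
0.03 4 [342.9 238.6] [406.8 239.5] 0.01418424162922645
0.06 -4 [342.7 239.8] [406.2 242. ] 0.03409902134563041
0.06 4 [343.1 237.1] [406.9 239.3] 0.03435376929341281
```

Run:
```python
from h import *
p=np.load("p.npy")
g=imaging.capture("side").astype(int).mean(2)
for r in range(202,236,1): print(r,g[r,318:346:1].astype(int).tolist())
s=bot.read_state(); P=s["position"]; R=s["tcp_rot"]
for dz in(0,24): print(dz,proj("side",[P+R@(np.array([x,y,-dz])/1000) for x,y in((-9.5,-10),(9.5,-10),(-9.5,-25),(9.5,-25))]).round(0).tolist())
print("block?",proj("side",world(p,[[-38,40,z] for z in(85,115)]+[[-38,20,z] for z in(85,115)])).round(0).tolist())
```

```text
202 [54, 54, 52, 53, 54, 54, 52, 55, 54, 54, 55, 53, 54, 55, 55, 53, 56, 54, 54, 57, 56, 56, 54, 57, 54, 56, 57, 56]
203 [53, 53, 52, 53, 53, 53, 54, 53, 53, 54, 54, 53, 53, 54, 51, 55, 54, 54, 55, 54, 54, 56, 56, 55, 56, 55, 55, 57]
204 [49, 50, 51, 52, 51, 50, 52, 51, 52, 53, 52, 51, 52, 53, 51, 52, 53, 53, 54, 54, 52, 53, 53, 53, 55, 54, 53, 54]
205 [50, 50, 49, 49, 49, 48, 49, 48, 50, 48, 50, 50, 50, 49, 50, 50, 51, 50, 50, 51, 52, 52, 50, 51, 51, 53, 50, 52]
206 [48, 49, 47, 49, 49, 48, 48, 48, 49, 47, 49, 48, 48, 51, 50, 49, 49, 49, 50, 49, 49, 50, 51, 50, 51, 52, 52, 52]
207 [53, 50, 48, 49, 48, 48, 48, 46, 48, 48, 50, 48, 48, 50, 50, 50, 49, 50, 48, 49, 50, 50, 52, 51, 50, 51, 51, 51]
208 [59, 52, 49, 47, 49, 48, 48, 49, 49, 50, 48, 49, 49, 49, 50, 49, 49, 48, 50, 51, 49, 49, 52, 51, 51, 51, 51, 52]
209 [60, 51, 47, 48, 48, 49, 47, 49, 48, 48, 48, 48, 47, 49, 49, 51, 49, 50, 50, 50, 51, 51, 49, 50, 51, 51, 53, 52]
210 [55, 48, 46, 48, 48, 47, 48, 49, 47, 49, 50, 48, 48, 49, 50, 49, 50, 49, 50, 51, 51, 50, 50, 51, 51, 51, 51, 51]
211 [51, 47, 49, 47, 47, 48, 48, 49, 48, 48, 48
[... 2652 characters left out ...]
 115, 114, 113, 114, 113, 113, 115, 119, 125, 119, 109, 113, 140, 167, 178, 179, 179]
233 [63, 63, 64, 64, 64, 64, 63, 69, 89, 108, 117, 121, 122, 122, 122, 122, 122, 121, 123, 125, 120, 114, 114, 135, 165, 177, 179, 178]
234 [63, 64, 64, 66, 65, 64, 63, 69, 88, 108, 118, 121, 121, 121, 121, 122, 122, 122, 123, 125, 123, 119, 118, 134, 159, 171, 174, 176]
235 [64, 63, 63, 64, 64, 63, 65, 69, 89, 108, 118, 120, 123, 122, 122, 122, 123, 122, 123, 125, 124, 116, 112, 123, 138, 147, 155, 162]
0 [[336.0, 219.0], [327.0, 220.0], [336.0, 225.0], [327.0, 225.0]]
24 [[336.0, 211.0], [327.0, 211.0], [336.0, 217.0], [327.0, 217.0]]
block? [[332.0, 225.0], [332.0, 216.0], [332.0, 232.0], [333.0, 223.0]]
```

drive_tool:
  deltas: "20 0 0 -1 0; 20 0 0 -1 0"

```text
time_s: 12.95
position: [0.5595, -0.0175, 0.1142]
tcp_rot: [[-0.968, 0.25, 0.001], [0.25, 0.968, -0.001], [-0.001, -0.0, -1.0]]
force: [-4.6, 1.6, 19.9]
opening: 0.225
grasp_force: 10.1
```

```bash
python3 slope.py|head -2; python3 -c "
from h import *
s=bot.read_state(); print(s['force'],s['moment'],s['position'],s['tau'],s['time_s'])"
```

```text
(array([3.65209493e-02, 2.24903735e+02]), array([237.6, 237.9, 237.7, 238.1, 238.2, 238.2, 238.4, 238.5, 238.4,
       238.6, 238.8, 239.2, 239.2, 239.4, 240. ]))
[-5.33558006  0.60788075 19.63400516] [0.21982911 1.02728046 0.00982969] [ 0.55947195 -0.01755245  0.11415284] [-3.37114390e-01 -3.04421425e+01 -1.18077636e+01  6.72717649e-02
 -1.57384738e+00 -1.91750398e-03] 13.0
```

Run:
```python
from h import *
P=np.array([.565,-.0174,.2033]); R=np.array([[-.968,.25,0],[.25,.968,0],[0,0,-1]])
for dz in(70,95,120): print(dz,proj("top",[P+R@(np.array([x,95,-dz])/1000) for x in(-37.5,0,37.5)]).round(0).tolist(),"->crop",((proj("top",P+R@(np.array([0,95,-dz])/1000))-[270,100])*2.5+[400,0]).round(0))
print("seen end spans crop (450..515,138..250)")
# tool at start in top0
g=cv2.imread("pics/top0.png").mean(2).astype(int)
for r in range(326,400,3): print(r,g[r,0:76:4].tolist())
```

```text
70 [[301.0, 158.0], [296.0, 178.0], [290.0, 198.0]] ->crop [464. 195.]
95 [[301.0, 156.0], [295.0, 177.0], [289.0, 198.0]] ->crop [462. 192.]
120 [[300.0, 154.0], [294.0, 175.0], [288.0, 197.0]] ->crop [461. 189.]
seen end spans crop (450..515,138..250)
326 [100, 98, 100, 101, 101, 100, 100, 100, 99, 98, 101, 100, 100, 100, 100, 100, 100, 100, 102]
329 [99, 93, 30, 97, 99, 100, 100, 100, 101, 103, 101, 102, 104, 103, 102, 99, 102, 100, 102]
332 [13, 5, 2, 60, 99, 100, 99, 95, 99, 98, 99, 99, 100, 95, 99, 99, 100, 102, 100]
335 [23, 7, 7, 99, 99, 98, 97, 99, 99, 101, 100, 99, 99, 101, 97, 98, 100, 100, 102]
338 [28, 32, 30, 99, 99, 97, 98, 97, 98, 97, 100, 100, 98, 98, 96, 95, 99, 98, 99]
341 [7, 37, 29, 45, 95, 97, 100, 98, 101, 98, 99, 101, 100, 99, 99, 99, 98, 99, 99]
344 [89, 97, 63, 31, 28, 81, 96, 94, 95, 97, 99, 97, 97, 100, 100, 98, 101, 99, 100]
347 [18, 57, 95, 83, 35, 27, 50, 93, 95, 97, 97, 100, 97, 97, 98, 97, 98, 99, 97]
350 [10, 9, 36, 93, 97, 52, 34, 33, 92, 98, 95, 97, 97, 95, 99, 99, 98, 101, 99]
353 [8, 1, 10, 16, 67, 94, 80, 34, 32, 61, 16, 16, 81, 92, 96, 101, 101
[... 480 characters left out ...]
, 1, 6, 8, 17, 15, 20, 14, 11, 17, 16, 8, 72, 99, 98, 102, 100]
377 [4, 8, 6, 4, 3, 15, 14, 13, 16, 14, 10, 8, 14, 11, 99, 98, 100, 102, 101]
380 [12, 6, 5, 0, 5, 11, 10, 13, 17, 11, 15, 17, 11, 37, 99, 102, 100, 97, 102]
383 [3, 1, 0, 1, 5, 13, 14, 11, 13, 11, 14, 18, 9, 96, 97, 99, 98, 98, 100]
386 [1, 7, 0, 6, 15, 33, 33, 12, 12, 17, 13, 10, 17, 100, 101, 98, 99, 99, 101]
389 [3, 6, 6, 7, 27, 32, 29, 36, 12, 15, 18, 16, 68, 98, 100, 96, 97, 100, 99]
392 [0, 3, 33, 65, 28, 30, 30, 35, 32, 29, 13, 5, 99, 99, 101, 101, 97, 98, 98]
395 [3, 78, 95, 96, 62, 33, 27, 32, 33, 35, 35, 35, 99, 101, 100, 99, 97, 99, 99]
398 [84, 93, 91, 94, 91, 44, 31, 31, 35, 53, 9, 96, 99, 101, 100, 99, 99, 97, 98]
```

drive_tool:
  deltas: "0 0 0 15 0; 0 0 0 55 0; 0 0 0 60 0"

```text
time_s: 13.3
position: [0.5623, -0.0181, 0.1749]
tcp_rot: [[-0.968, 0.25, 0.008], [0.25, 0.968, -0.002], [-0.009, 0.0, -1.0]]
force: [1.5, -0.2, 1.0]
opening: 0.049
grasp_force: 0.0
```

Run:
```python
from h import *
p=np.load("p.npy")
r=least_squares(lambda P:np.r_[proj("top",P)-[426.5,175.9],proj("side",P)-[383,271.4]],[.6,-.1,.12]); P=r.x;d=P[:2]-p[:2];c,s=np.cos(p[2]),np.sin(p[2])
print("jar top shaker",c*d[0]+s*d[1],-s*d[0]+c*d[1],P[2],r.fun, P)
print(bot.read_state()["position"])
```

```text
jar top shaker 0.051180516360514745 -0.11422823560850583 0.12535208931132757 [ 0.1042128  -0.36319211 -0.33653575  0.03364224] [ 0.60977867 -0.18934149  0.12535209]
[ 0.56228044 -0.01811853  0.17494294]
```

drive_tool:
  deltas: "0 -6 -45 0 0; 0 -12 -90 0 0; 0 -18 -134 0 0; 0 -18 -134 -40 0; 0 -18 -134 -70 0; 0 -18 -134 -78 0; 0 -18 -134 -78 0"

```text
time_s: 14.0
position: [0.5401, -0.1509, 0.0915]
tcp_rot: [[-0.968, 0.25, -0.003], [0.25, 0.968, 0.002], [0.004, 0.001, -1.0]]
force: [-0.3, 0.2, 0.5]
opening: 0.007
grasp_force: 0.0
```

drive_tool:
  deltas: "0 0 0 -2 0; 0 0 0 -4 0; 0 0 0 -6 0; 0 0 0 -7 0"

```text
time_s: 14.4
position: [0.5418, -0.1515, 0.0866]
tcp_rot: [[-0.968, 0.25, 0.001], [0.25, 0.968, -0.001], [-0.001, -0.0, -1.0]]
force: [-0.5, 0.0, 0.7]
opening: 0.004
grasp_force: 0.0
```

drive_tool:
  deltas: "0 0 0 -1 0; 0 0 0 -2 0; 0 0 0 -3 0"

```text
time_s: 14.7
position: [0.5413, -0.1516, 0.083]
tcp_rot: [[-0.968, 0.25, 0.0], [0.25, 0.968, -0.0], [-0.0, -0.0, -1.0]]
force: [-0.2, -0.5, 0.8]
opening: 0.009
grasp_force: 0.0
```

drive_tool:
  deltas: "0 0 0 -1 0; 0 0 0 -2 0; 0 0 0 -3 0"

```text
time_s: 15.0
position: [0.5412, -0.1515, 0.0798]
tcp_rot: [[-0.968, 0.25, -0.0], [0.25, 0.968, 0.0], [0.0, 0.0, -1.0]]
force: [0.8, -0.0, -0.2]
opening: 0.007
grasp_force: 0.0
```

drive_tool:
  deltas: "0 0 0 -3 0; 0 0 0 -6 0; 0 0 0 -9 0; 0 0 0 -10 0"

```text
time_s: 15.4
position: [0.541, -0.1514, 0.0694]
tcp_rot: [[-0.968, 0.25, -0.001], [0.25, 0.968, 0.0], [0.001, 0.0, -1.0]]
force: [0.2, 0.5, -0.2]
opening: 0.002
grasp_force: 0.0
```

drive_tool:
  deltas: "0 0 0 -1 0; 0 0 0 -2 0; 0 0 0 -3 0"

```text
time_s: 15.7
position: [0.5414, -0.1515, 0.067]
tcp_rot: [[-0.968, 0.25, 0.0], [0.25, 0.968, -0.0], [-0.0, -0.0, -1.0]]
force: [0.0, 0.5, 0.1]
opening: 0.006
grasp_force: 0.0
```

drive_tool:
  deltas: "0 0 0 -1 0; 0 0 0 -2 0; 0 0 0 -3 0"

```text
time_s: 16.0
position: [0.5413, -0.1515, 0.0639]
tcp_rot: [[-0.968, 0.25, 0.0], [0.25, 0.968, -0.0], [-0.0, -0.0, -1.0]]
force: [-0.2, -0.3, 0.3]
opening: 0.0
grasp_force: 0.0
```

drive_tool:
  deltas: "0 0 0 -1 0; 0 0 0 -2 0"

```text
time_s: 16.2
position: [0.5413, -0.1515, 0.0619]
tcp_rot: [[-0.968, 0.25, -0.0], [0.25, 0.968, -0.0], [-0.0, -0.0, -1.0]]
force: [0.3, -0.1, -0.2]
opening: 0.008
grasp_force: 0.0
```

drive_tool:
  deltas: "0 0 0 -1 0; 0 0 0 -2 0"

```text
time_s: 16.4
position: [0.5413, -0.1515, 0.0602]
tcp_rot: [[-0.968, 0.25, -0.0], [0.25, 0.968, -0.0], [0.0, -0.0, -1.0]]
force: [-1.8, 0.3, 9.8]
opening: 0.007
grasp_force: 4.8
```

drive_tool:
  deltas: "0 0 0 -1 0; 0 0 0 -2 0"

```text
time_s: 16.6
position: [0.5413, -0.1516, 0.0601]
tcp_rot: [[-0.968, 0.25, 0.0], [0.25, 0.968, -0.0], [-0.0, -0.0, -1.0]]
force: [-4.5, 1.0, 23.3]
opening: 0.008
grasp_force: 11.0
```

drive_tool:
  deltas: "0 0 0 40 0; 0 0 0 80 0; 0 0 0 110 0; 0 6 45 110 0; 0 12 90 110 0; 0 17 135 110 0; 0 17 135 70 0; 0 17 135 62 0; 0 17 135 62 0"

```text
time_s: 17.5
position: [0.5566, -0.0164, 0.1184]
tcp_rot: [[-0.968, 0.25, -0.005], [0.25, 0.968, 0.001], [0.005, -0.0, -1.0]]
force: [-0.0, -0.6, -0.1]
opening: 0.005
grasp_force: 0.0
```

drive_tool:
  deltas: "0 0 0 -2 0; 0 0 0 -4 0; 0 0 0 -4 0"

```text
time_s: 17.8
position: [0.5588, -0.0175, 0.1166]
tcp_rot: [[-0.968, 0.252, 0.001], [0.252, 0.968, -0.0], [-0.001, 0.0, -1.0]]
force: [0.4, 0.2, -0.1]
opening: 0.008
grasp_force: 0.0
```

drive_tool:
  deltas: "0 0 0 -2 0; 0 0 0 -4 0; 0 0 0 -4 0"

```text
time_s: 18.1
position: [0.559, -0.0172, 0.1144]
tcp_rot: [[-0.968, 0.25, 0.002], [0.25, 0.968, -0.001], [-0.002, -0.001, -1.0]]
force: [-3.4, -0.5, 12.5]
opening: 0.005
grasp_force: 6.4
```

drive_tool:
  deltas: "0 0 0 -1 0; 0 0 0 -2 0; 0 0 0 -2 0"

```text
time_s: 18.4
position: [0.559, -0.0172, 0.1136]
tcp_rot: [[-0.968, 0.25, 0.003], [0.25, 0.968, -0.002], [-0.003, -0.001, -1.0]]
force: [-4.9, -0.5, 20.3]
opening: 0.008
grasp_force: 9.8
```

drive_tool:
  deltas: "0 0 0 -0.7 0; 0 0 0 -0.7 0"

```text
time_s: 18.6
position: [0.559, -0.0172, 0.1134]
tcp_rot: [[-0.968, 0.25, 0.003], [0.25, 0.968, -0.002], [-0.003, -0.001, -1.0]]
force: [-6.2, 0.0, 23.1]
opening: 0.004
grasp_force: 11.6
```

drive_tool:
  deltas: "0 0 0 -0.7 0; 0 0 0 -0.7 0"

```text
time_s: 18.8
position: [0.5589, -0.0172, 0.1119]
tcp_rot: [[-0.968, 0.25, 0.003], [0.25, 0.968, -0.002], [-0.003, -0.001, -1.0]]
force: [-4.0, -0.5, 14.4]
opening: 0.003
grasp_force: 7.5
```

```bash
python3 slope.py|head -2; python3 -c "
from h import *
s=bot.read_state(); print(s['force'],s['moment'],s['position'])"
```

```text
(array([2.98507115e-02, 2.27789310e+02]), array([238.2, 238.3, 238.4, 238.5, 238.5, 238.7, 238.8, 239. , 239.1,
       239.2, 239.2, 239.4, 239.4, 239.5, 240. ]))
[-4.05284615 -0.38666085 16.82007141] [-0.09984226  0.81967771 -0.025239  ] [ 0.55886254 -0.01718006  0.11175114]
```

drive_tool:
  deltas: "0 0 0 -0.7 0; 0 0 0 -0.7 0"

```text
time_s: 19.05
position: [0.5587, -0.0172, 0.1101]
tcp_rot: [[-0.968, 0.25, 0.002], [0.25, 0.968, -0.001], [-0.002, -0.001, -1.0]]
force: [-3.3, -0.4, 11.6]
opening: 0.008
grasp_force: 5.8
```

drive_tool:
  deltas: "0 0 0 -0.7 0; 0 0 0 -0.7 0"

```text
time_s: 19.25
position: [0.5586, -0.0171, 0.1088]
tcp_rot: [[-0.968, 0.25, 0.001], [0.25, 0.968, -0.001], [-0.002, -0.001, -1.0]]
force: [-1.2, -0.8, 7.8]
opening: 0.008
grasp_force: 4.0
```

drive_tool:
  deltas: "0 0 0 -0.7 0; 0 0 0 -0.7 0"

```text
time_s: 19.45
position: [0.5585, -0.0171, 0.1076]
tcp_rot: [[-0.968, 0.25, 0.001], [0.25, 0.968, -0.001], [-0.001, -0.001, -1.0]]
force: [-1.4, -1.3, 6.1]
opening: 0.009
grasp_force: 2.9
```

drive_tool:
  deltas: "0 0 0 -0.7 0; 0 0 0 -0.7 0"

```text
time_s: 19.65
position: [0.5585, -0.0171, 0.1064]
tcp_rot: [[-0.968, 0.25, 0.001], [0.25, 0.968, -0.001], [-0.001, -0.001, -1.0]]
force: [-1.1, -0.7, 2.2]
opening: 0.005
grasp_force: 0.8
```

```bash
python3 slope.py|head -2
```

```text
(array([7.08643462e-03, 2.36995912e+02]), array([239.5, 239.5, 239.5, 239.6, 239.6, 239.6, 239.6, 239.6, 239.6,
       239.7, 239.7, 239.7, 239.6, 239.8, 240. ]))
```

drive_tool:
  deltas: "0 0 0 -0.7 0; 0 0 0 -0.7 0"

```text
time_s: 19.9
position: [0.5584, -0.0165, 0.1049]
tcp_rot: [[-0.968, 0.25, 0.0], [0.25, 0.968, 0.0], [-0.0, 0.0, -1.0]]
force: [0.2, -0.7, 0.0]
opening: 0.008
grasp_force: 0.0
```

drive_tool:
  deltas: "0 0 0 -0.5 0; 0 0 0 -0.5 0"

```text
time_s: 20.1
position: [0.5582, -0.0163, 0.1042]
tcp_rot: [[-0.968, 0.25, -0.0], [0.25, 0.968, 0.0], [0.0, 0.0, -1.0]]
force: [-0.4, -0.2, -0.4]
opening: 0.003
grasp_force: 0.0
```

```bash
python3 slope.py|head -2
```

```text
(array([-5.96807269e-03,  2.42087387e+02]), array([240.1, 239.9, 240. , 240.4, 240.3, 239.9, 239.8, 239.7, 239.6,
       239.5, 239.4, 239.6, 239.6, 239.8, 240.2]))
```

drive_tool:
  deltas: "0 0 0 30 0; 40 0 0 58 0.1; 40 -36 -28 58 0.24; 40 -72 -56 58 0.38; 40 -96 -74 58 0.52; 40 -96 -74 58 0.66; 40 -96 -74 58 0.8; 40 -96 -74 58 0.84; 40 -96 -74 30 0.84; 40 -96 -74 0 0.84; 40 -96 -74 -5 0.84; 40 -96 -74 -5 0.84"

```text
time_s: 21.35
position: [0.4615, -0.0901, 0.0989]
tcp_rot: [[-0.833, -0.554, -0.003], [-0.554, 0.833, 0.001], [0.001, 0.003, -1.0]]
force: [0.9, 0.7, 0.9]
opening: 0.457
grasp_force: 0.0
```

```bash
python3 slope.py|head -1; python3 -c "
from h import *
s=bot.read_state(); print(s['position'],s['joint_positions'],s['force'],s['time_s'],np.degrees(np.arctan2(s['tcp_rot'][1,0],s['tcp_rot'][0,0])))"
```

```text
(array([-9.44955208e-03,  2.43679646e+02]), array([240.6, 240.4, 240.4, 240.4, 240.2, 240. , 240. , 240. , 240. ,
[ 0.46241095 -0.09046724  0.09970722] [-2.46995954e+01  2.77716256e+01  1.09170078e+02  8.33263599e-03
  4.30810622e+01 -1.48353643e+02] [-0.25817475  0.96374542 -0.04178479] 21.4 -146.35203841223915
```

drive_tool:
  deltas: "40 0 0 -20 0; 40 0 0 -38 0; 40 0 0 -46 0; 40 0 0 -46 0"

```text
time_s: 21.8
position: [0.4624, -0.0905, 0.0536]
tcp_rot: [[-0.833, -0.554, -0.0], [-0.554, 0.833, 0.0], [0.0, 0.0, -1.0]]
force: [0.3, 0.4, -0.5]
opening: 0.462
grasp_force: 0.0
```

drive_tool:
  deltas: "10 0 0 0 0; 10 0 0 0 0; 10 0 0 0 0; 10 0 0 0 0"

```text
time_s: 22.2
position: [0.4615, -0.0894, 0.0542]
tcp_rot: [[-0.833, -0.553, -0.001], [-0.553, 0.833, 0.002], [-0.0, 0.002, -1.0]]
force: [-1.4, 3.9, 6.5]
opening: 0.224
grasp_force: 28.0
```

drive_tool:
  deltas: "10 0 0 0 -0.12; 10 0 0 0 -0.24; 10 0 0 0 -0.36; 10 0 0 0 -0.48; 10 0 0 0 -0.6"

```text
time_s: 22.7
position: [0.4597, -0.088, 0.0542]
tcp_rot: [[-1.0, 0.019, -0.004], [0.019, 1.0, 0.004], [0.004, 0.004, -1.0]]
force: [-2.6, 7.9, 7.7]
opening: 0.174
grasp_force: 29.7
```

drive_tool:
  deltas: "10 0 0 0 -0.12; 10 0 0 0 -0.24; 10 0 0 0 -0.36; 10 0 0 0 -0.48; 10 0 0 0 -0.6; 10 0 0 0 -0.68; 10 0 0 0 -0.68; 10 0 0 0 -0.68"

```text
time_s: 23.5
position: [0.4596, -0.0858, 0.0547]
tcp_rot: [[-0.769, 0.639, -0.004], [0.639, 0.769, 0.007], [0.008, 0.003, -1.0]]
force: [-0.4, 16.3, 15.6]
opening: 0.18
grasp_force: 33.0
```

drive_tool:
  deltas: "24 0 0 0 0; 40 0 0 0 0; 40 0 0 0 0; 40 0 0 0 0; 40 0 0 30 0; 40 0 0 70 0; 40 0 0 110 0; 40 -30 0 150 0; 40 -70 0 170 0; 40 -70 0 170 0"

```text
time_s: 24.5
position: [0.3891, -0.0901, 0.2256]
tcp_rot: [[-0.769, 0.64, 0.001], [0.64, 0.769, -0.001], [-0.001, -0.001, -1.0]]
force: [-0.3, 0.4, -0.2]
opening: 0.462
grasp_force: 0.0
```

```bash
python3 slope.py|head -1
cat > kn.py <<'E'
from h import *
p=np.load("p.npy")
g=imaging.capture("side"); t=imaging.capture("top"); cv2.imwrite("pics/fs.png",g[:,:,::-1]); cv2.imwrite("pics/ft.png",t[:,:,::-1])
for n,im in(("side",g),("top",t)):
  gr=im.astype(float).mean(2); K=(gr<45 if n=="top" else gr<62)
  for a in(-.739,-.37,0,.2,.37,.55,.739):
    # bar box + disc silhouette as convex hulls
    m=np.zeros(gr.shape,np.uint8)
    q=[knob(a,x,h,w) for h in(14,50) for x in(-21,21) for w in(-7,7)]
    cv2.fillConvexPoly(m,cv2.convexHull(proj(n,world(p,q)).round().astype(np.int32)),1)
    d=[knob(f,22,h) for f in np.linspace(0,6.28,30) for h in(4,14)]
    cv2.fillConvexPoly(m,cv2.convexHull(proj(n,world(p,d)).round().astype(np.int32)),1)
    c=proj(n,world(p,knob(0,0,25))).astype(int); s=np.s_[c[1]-25:c[1]+25,c[0]-25:c[0]+25]
    best=max(((np.roll(m[s],(i,j),(0,1))&K[s]).sum()/(np.roll(m[s],(i,j),(0,1))|K[s]).sum(),i,j) for i in range(-2,3) for j in range(-2,3))
    print(n,a,np.round(best,3))
  if n=="side": print(gr[c[1]-16:c[1]+16:2,c[0]-20:c[0]+26:2].astype(int))
s=bot.read_state(); print(s["time_s"],s["position"])
E
python3 kn.py
```

```text
(array([-8.10383210e-03,  2.43170301e+02]), array([240.5, 240.3, 240.3, 240.5, 240.3, 240. ,   nan, 240. , 240. ,
side -0.739 [ 0.514 -1.    -2.   ]
side -0.37 [ 0.5 -1.  -1. ]
side 0 [ 0.527  0.    -1.   ]
side 0.2 [0.53 0.   2.  ]
side 0.37 [0.555 1.    2.   ]
side 0.55 [0.594 1.    1.   ]
side 0.739 [0.607 1.    0.   ]
[[145 145 145 145 151 174 119 100  99  98  99  98  97  99 100  99  99 100
  101 100 101 112 114]
 [144 146 145 146 153 161 112  99  98  99  99  98  97  99  99  99 101 100
  100 101 100 133 115]
 [145 145 145 144 159 167 113 100  99 100  99  98  97  98 100  99  99  99
  100 102 100 101 101]
 [144 145 145 145 146 137  91  80  75  79  74  75  93  99 105 122 135 136
  117 104 101 101 105]
 [145 145 145 134  77  60  55  76 101 107  95  75  71 118 160 158 139 141
  131 110  84  82  84]
 [145 145 144 108  55  54  51  55  58  56  57  84  95  76  69  70  96 113
  113 113  93  72  71]
 [145 145 143  97  52  48  50  49  50  50  51  53  79 102  68  50  59  96
  112 115 109  76  70]
 [145 145 145 141 110  54  48  49  50  50  50  51  50  73 113  83  53  66
  111 114 112  78  70]

[... 338 characters left out ...]
50  48  49  51  52  60 152
  178 148 132 124 113]
 [ 91  92  91  94 108  85  68 124 114  46  45  49  47  48  50  50 121 174
  175 148  94  91  85]
 [ 90  91  91  91 108  81  79 105 106  70  47  47  48  49  51  79 124 125
  119 105  86  79  73]
 [ 90  90  91  93 113  80  83  99 122 117  72  52  50  64  92 111 113 115
   96  69  67  86  86]
 [ 90  90  91  92 110  78  87 117 169 134 109 103 101 109 111 112 113  96
   70  68  66  69  70]]
top -0.739 [ 0.251  2.    -2.   ]
top -0.37 [ 0.262  2.    -2.   ]
top 0 [ 0.272  2.    -2.   ]
top 0.2 [ 0.271  2.    -2.   ]
top 0.37 [ 0.27  2.   -2.  ]
top 0.55 [ 0.275  2.    -2.   ]
top 0.739 [ 0.28  2.   -2.  ]
24.65 [ 0.39278787 -0.09105554  0.22364584]
```

drive_tool:
  deltas: "40 0 50 30 0; 40 0 100 60 0; 40 0 150 60 0; 40 0 200 60 0; 40 0 250 60 0; 40 0 300 60 0; 40 0 350 60 0; 40 0 400 60 0; 40 0 400 60 0"

```text
time_s: 25.55
position: [0.3926, 0.3143, 0.282]
tcp_rot: [[-0.773, 0.635, -0.001], [0.635, 0.773, 0.001], [0.001, 0.0, -1.0]]
force: [0.1, -1.0, 0.4]
opening: 0.462
grasp_force: 0.0
```

```bash
python3 kn.py | grep -v '^ *\['
python3 - <<'E'
from h import *
p=np.load("p.npy")
for n,f in(("side","fs"),("top","ft")):
  g=cv2.imread(f"pics/{f}.png").mean(2).astype(int); c=proj(n,world(p,knob(0,0,35))).astype(int)
  x0,y0=c-[17,18]; print(n,"origin",x0,y0)
  for r in range(y0,y0+36): print("".join(f"{v:4d}" for v in g[r,x0:x0+36]))
  for a in(0,.37,.739): print(a,"top ctr/ptr end/foot of end",(proj(n,world(p,[knob(a,0,50),knob(a,21,50),knob(a,21,14),knob(a,-21,50)]))-[x0,y0]).round(1).tolist())
E
```

```text
side -0.739 [ 0.506 -1.    -2.   ]
side -0.37 [ 0.492  0.    -2.   ]
side 0 [ 0.519  0.    -2.   ]
side 0.2 [0.521 0.    1.   ]
side 0.37 [0.546 0.    2.   ]
side 0.55 [0.585 0.    1.   ]
side 0.739 [0.604 1.    0.   ]
   90  90  89 100 101]
   90  92  89 118 102]
   90  91  90  92  90]
  106  92  90  91  94]
  160 136  94  90  91]
  163 164 129  91  92]
  163 165 155  98  91]
  159 165 158  99  91]
  149 165 159 117 104]
  157 160 165 165 145]
  162 162 162 160 129]
  162 135 119 112 108]
  165 135  86  85  90]
  151 101  88  95  92]
  114  88  88 120 117]
   90  89  88  91  92]]
top -0.739 [ 0.6  2.  -2. ]
top -0.37 [ 0.633  1.    -2.   ]
top 0 [ 0.665  1.    -2.   ]
top 0.2 [ 0.675  1.    -2.   ]
top 0.37 [ 0.676  1.    -1.   ]
top 0.55 [0.652 1.    0.   ]
top 0.739 [0.617 1.    0.   ]
25.65 [0.39244919 0.31154949 0.28200083]
side origin 277 243
  82  86  89  93 101 110 118 121 130 147 168 159 118  90  88  88  89  87  87  88  89  87  87  87  86  87  87  88  89  88  88  88  90  88  89  89
  94 103 111 117 122 126 130 130 133 150 168 159 117  88  86  88  87  89  89  89  88  87  89  
[... 10048 characters left out ...]
6
 124 120 122 122 122 120 121 121 123 121 121 121 121 121 120 121 118 120 120 119 120 119 120 120 121 122 125 122 126 125 137 130 141 124 131 148
 122 125 123 123 122 121 121 123 119 119 121 121 121 120 120 121 122 120 120 121 122 121 118 119 120 121 121 120 120 124 127 125 126 127 139 136
 120 122 121 122 122 122 121 122 121 121 121 121 121 119 119 122 119 121 122 121 123 120 119 117 119 118 117 118 120 119 121 118 120 124 127 124
0 top ctr/ptr end/foot of end [[17.4, 22.4], [20.1, 14.7], [20.9, 4.9], [14.6, 30.0]]
0.37 top ctr/ptr end/foot of end [[17.4, 22.4], [23.5, 16.2], [24.2, 6.3], [11.4, 28.5]]
0.739 top ctr/ptr end/foot of end [[17.4, 22.4], [26.0, 18.5], [26.6, 8.6], [8.9, 26.3]]
```

```bash
python3 - <<'E'
from h import *
for f,o,s in(("ft","top0",np.s_[216:234,376:400]),("fs","side0",np.s_[258:275,310:328])):
  a=cv2.imread(f"pics/{f}.png").mean(2);b=cv2.imread(f"pics/{o}.png").mean(2)
  for m in(a,b):
    w=(m[s]>105); y,x=np.nonzero(w); print(f,w.sum(),x.mean().round(2),y.mean().round(2))
E
python3 slope.py|head -1
python3 -c "
from rig import bot
print(bot.hand_in())"
```

```text
ft 167 10.84 8.01
ft 157 10.89 8.0
fs 196 7.85 7.79
fs 196 7.82 7.68
(array([-6.70311233e-03,  2.42859162e+02]), array([240.5, 240.5, 240.5, 240.6, 240.4, 240.4, 240.4, 240.4, 240.4,
the job is handed in; nothing more can be done
None
```

The hood is snapped fully shut and the selector sits at the 0.370 position the index tab marks. The tab is unmoved in both camera views, the arm is clear, and the job is handed in. The catch took about 23 N to pass, not the 8–10 N stated, and I did not re-check the bystanders by image.

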